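# Gauge the opening of a screw press for finished calligraphy

## Robot

A 7-joint arm with a two-finger parallel gripper is mounted at the origin on the work surface. World frame = base frame: x ahead of the robot, y to its left, z up, the work surface at z = 0. Lengths are in m, angles in rad, forces in N, time in s.
With the tool pointing down it reaches from about 0.4 to 0.85 m from the base axis. Payload 4.5 kg.
Tool frame: the origin (TCP) lies at the very end of the fingers, on their centre line; the grasp point (between the pads) lies 19 mm behind it; x points along the fingers, y is the direction in which the jaws open and shut, and the axes are right-handed (so a half turn about x gives the same grasp; the last joint's range is limited). The gripper opens to 88 mm and grips with 3 to 60 N. Pads are 18 mm wide; open, the fingers measure 123 mm over their backs; the gripper's body (75 mm by 187 mm) begins 45 mm behind the grasp point.
Start: joints at [1.346, 0.689, -0.195, 1.565, 0.157, 0.902, -0.215], TCP at [0.16, -0.604, 0.239] pointing down, gripper open.
Joint ranges: [-3.01, 3.01], [-0.46, 2.08], [-1.47, 1.51], [0.13, 2.56], [-1, 4.14], [0.04, 2.09], [-2.66, 2.66]. Speed limits (rad/s): [2.57, 2.57, 3.14, 3.14, 3.14, 3.14, 3.14].

## Interface

Orientations are given as a 3x3 rotation matrix whose columns are the frame's x, y, z axes.
In Python, from cell import * gives the robot as it stands. The module is installed in compiled form; this text tells all that it offers.
- The arm moves only by the tool step_arm, never from a script. Its argument "commands" is a list of rows, each a list of 6 numbers: the shift along the tool's x, y, z in m, then the turn, a rotation vector about the tool's x, y, z in degrees. A call has 1 to 5 rows; each row is the pose to reach, as a shift and turn from the pose commanded when the call began, along the tool's axes at that moment; what a row does not reach only later rows make up. A row lasts 1/10 s, in which the tool goes at most 50 mm and 8.59 degrees, less where a joint would pass 70% of its speed; a pose out of reach is approached as far as the arm can. A call with a gripper value outside its range is refused whole. "claw" is the closure, from 0 (fully open) to 1 (shut), set as the call begins (left out, the last holds). The fingers move at their own pace and stop on an object; "squeeze" is the grip in N (left out, the last holds). Time passes only in rows, so rows that repeat a pose let the fingers close. It gives the time, the measured TCP pose, the force and the opening at its end, in the units of the state.
- get_obs(): the state, without advancing time (a new reading comes with each control period).
- grab_frame(name): name is "side" or "top"; returns (picture, depth): 384x512x3 uint8, red, green, blue; 384x512 float32, m along the optical axis (not along the pixel's ray), 0 where there is no reading.
- calibration(name): a dict with "fx", "fy", "cx", "cy" (pixels), "dist" ([k1, k2, p1, p2, k3] as OpenCV has them; the pictures are not rectified), "rvec" (rotation vector, rad) and "tvec" (3), from world to camera coordinates, as OpenCV has them. Camera axes: x right, y down, z forward; pixel columns grow to the right and rows downward; lengths in m; the calibration is good to about 2 mm. A picture is of the moment at which its call begins. calibration takes no time and is no camera call.
- hand_in(): hands the job in, once; it reports no verdict.
The state is a dict: "t": time; "joint_pos": joint angles; "joint_velocities": joint speeds; "joint_torque": joint torques, N m; "ee_pos": TCP position; "tcp_rot": TCP orientation; "ft_force": force on the tool from outside, world axes, zero at the start; "wrist_torque": the same for the moment, N m; "grip_width": opening from 0.0 (shut) to 1.0 (fully open).
Only numpy, scipy, OpenCV 4.12 (cv2) and the standard library are available. Lean on these libraries where they do the work, as an engineer would, in place of code of your own. Each camera call takes 0.05 s, during which the arm holds its last target.

## Task

On the calligraphy desk, open the small green screw press by turning its T-handle anticlockwise until the red end of the bar points at the green mark, and let go of the handle. Then take the brass taper gauge by its black grip and slide it flat along the press's board, straight in at the middle of the open front, under the wooden platen until it drags snugly, without forcing it: the sprung platen may lift a millimetre, but not two. Finish holding the gauge still at that depth in the gripper so that I can read the gap, and leave the other things on the desk where they are.

Things in the scene. Friction and masses are not known exactly. Their poses are not given: they have to be found in the camera images.
- press: green screw press, fixed. Origin: centre of its underside, on the desk; z up; x from its open front to its back: the gauge goes in along +x. Bed 220 (x) x 230 (y) mm, top at 32 mm. Posts (18 mm) at x 0, y +-96 mm carry a beam 44 mm wide in x, 135 to 165 mm up. On it an aluminium dial, radius 62 mm, top at 169 mm, with a thick black mark (closed) and, towards the front, a green mark.
- handle_grip (a point): centre of the T-handle's bar, on the vertical spindle axis, 211 mm above the desk over the press's origin. The bar is level, 100 mm long, 14 mm wide, 18 mm high; x of this frame points along the bar to its red end, z up. Below the bar there is only the 12 mm spindle for 33 mm down to the dial.
- handle (a joint): angle of the T-handle, rad: 0 at the black mark (closed), grows anticlockwise seen from above; starts between 0 and 0.4; at 1.20 the red end points at the green mark, straight to the front (the press's -x). Stop at 2.2. Needs about 0.15 N m, stays where it is left. Lifts the platen 3.8 mm per rad.
- platen_edge (a point): middle of the lower front edge of the wooden platen (150 in x, 160 in y, 18 mm thick), at the press's x -75 mm, y 0; 42 mm above the desk with the handle at 0, 46.6 mm at 1.20. Axes as the press. The platen (0.4 kg) hangs on springs (4000 N/m): a wedge pushed under it meets its 4 N weight, then lifts it; the drag is 4 to 5 N as it starts to lift, 10 to 16 N at 2 mm (more if the gauge is also pressed down).
- platen (a joint): how far the platen has been pushed up off its rest against its springs, m; 0 at rest, 0.006 at the stop. Turning the handle does not change it.
- board: pale grey pressing board on the bed, fixed, 216 (x) x 170 (y) mm. Origin: centre of its TOP face, above the press's origin, 37 to 40 mm above the desk (boards differ); axes as the press. Its front edge is at x -108 mm, 33 mm in front of the platen. With the handle at the green mark the gap between board and platen is 6.6 to 9.6 mm.
- gauge: brass taper gauge with black grip, 210 mm long, about 0.2 kg, lying flat. Origin on its flat underside; x points to the thin tip at x +105 mm; z up. Blade 24 mm wide, 3 mm thick at the tip, growing evenly 1 mm in 12 to 13 mm at x -15 mm; 13 mm block to x -27 mm; then the grip to x -105 mm, 18 mm wide, 30 mm high from the underside.
- gauge_tip (a point): middle of the tip of the gauge, on its underside; axes as the gauge.
- gauge_grip (a point): in the middle of the gauge's grip, 171 mm behind the tip, 20 mm above its underside; axes as the gauge; pinch across y (18 mm).
- paperweight: bystander: steel bar 180 x 28 x 16 mm; origin: centre of its underside, as for all bystanders.
- phone: bystander: black phone 150 x 74 x 9 mm.
- inkstone: bystander: dark inkstone 130 x 90 x 26 mm.
- ink_bottle: bystander: black ink bottle with a red cap, 54 mm across, 95 mm high.
- seal: bystander: standing seal stone 28 x 28 x 66 mm.
- water_bottle: bystander: clear water bottle with a blue cap, 64 mm across, 215 mm high.
- brush_pot: bystander: blue pot of brushes, 76 mm across, pot 105 mm, brushes 260 mm high.
- paste_tin: bystander: round white seal-paste tin, 68 mm across, 31 mm high.
Not all that is in view belongs to the job. Of the things shaped like the gauge, the brass one is meant.

How it is judged:
By the outcome, as a careful person would: the job done as asked, in the order asked, and still so for the second after the job is handed in, while the arm keeps its last pose, push and grip.
It also fails if it takes over 51 s, if anything falls off the work surface, if the arm or the gripper's body presses on something with over 40 N, if the wrist force passes 120 N, or if a joint passes its speed limit or range.

## Working session

There is one attempt and no reset: what is moved stays moved. The work goes in short steps, Python scripts to look and compute and a tool call to move; the robot and the scene stay as the last step left them, time stands still between calls to the robot, and variables do not carry over. Pictures are saved under pics/ and viewed, and the job is handed in when it is done.

Besides the shell and the picture viewer there is one more tool, called after "Emit:" in YAML: its name, and indented under it one key for each argument. step_arm: Moves the arm, as the interface text tells. Its arguments: {"type":"object","properties":{"commands":{"type":"array","items":{"type":"array","items":{"type":"number"}}},"claw":{"type":"number"},"squeeze":{"type":"number"}},"required":["commands"]}

```bash
mkdir -p pics
python3 - <<'E'
from cell import *
import cv2,numpy as np
o=get_obs();print({k:np.round(v,3).tolist() for k,v in o.items()})
for n in("side","top"):
    p,d=grab_frame(n);np.savez(f"{n}0.npz",p=p,d=d);cv2.imwrite(f"pics/{n}0.png",cv2.resize(p[:,:,::-1],(800,600),interpolation=cv2.INTER_CUBIC));print(n,calibration(n),(d>0).mean())
E
```

```text
{'t': 0.0, 'joint_pos': [1.346, 0.69, -0.195, 1.566, 0.157, 0.902, -0.215], 'joint_velocities': [0.0, 0.0, -0.001, 0.0, -0.001, 0.001, 0.001], 'joint_torque': [0.001, -52.756, -1.267, -15.343, -0.053, 0.007, 0.0], 'ee_pos': [0.16, -0.604, 0.238], 'tcp_rot': [[-0.001, 0.256, -0.967], [0.002, -0.967, -0.256], [-1.0, -0.002, 0.0]], 'ft_force': [0.037, 0.122, -0.426], 'wrist_torque': [-0.017, 0.011, 0.024], 'grip_width': 0.998}
side {'fx': 455.21557270883164, 'fy': 455.21557270883164, 'cx': 255.51544069023814, 'cy': 190.86991867981072, 'dist': array([0.04117245, 0.        , 0.        , 0.        , 0.        ]), 'rvec': array([ 2.32394881, -0.12901027,  0.02438411]), 'tvec': array([-0.53131759,  0.15994447,  1.50595593])} 0.9959360758463541
top {'fx': 478.24537311360854, 'fy': 478.24537311360854, 'cx': 249.08367627436584, 'cy': 182.57406690781866, 'dist': array([-0.19513808,  0.        ,  0.        ,  0.        ,  0.        ]), 'rvec': array([ 2.12502447, -2.11415395,  0.20094494]), 'tvec': array([0.00786292, 0.56607579, 1.67597718])} 0.9957427978515625
```

View pics/side0.png

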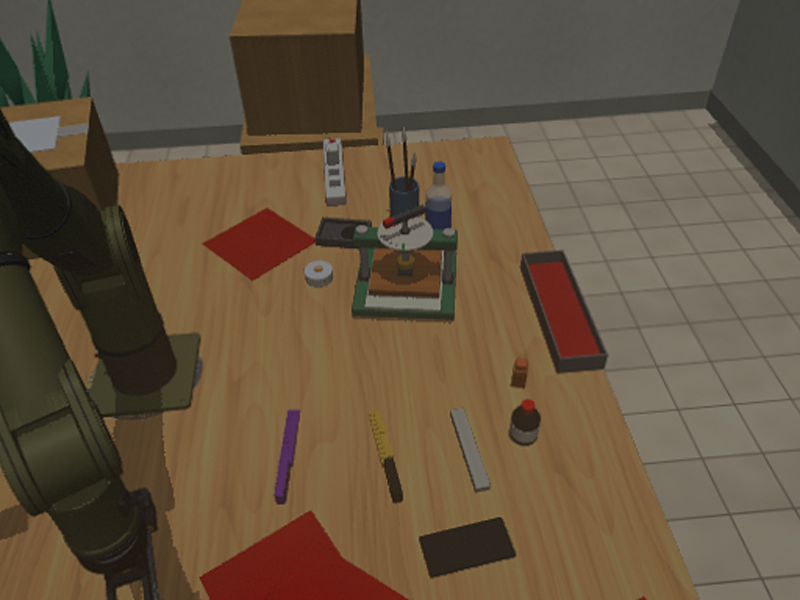

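View pics/top0.png

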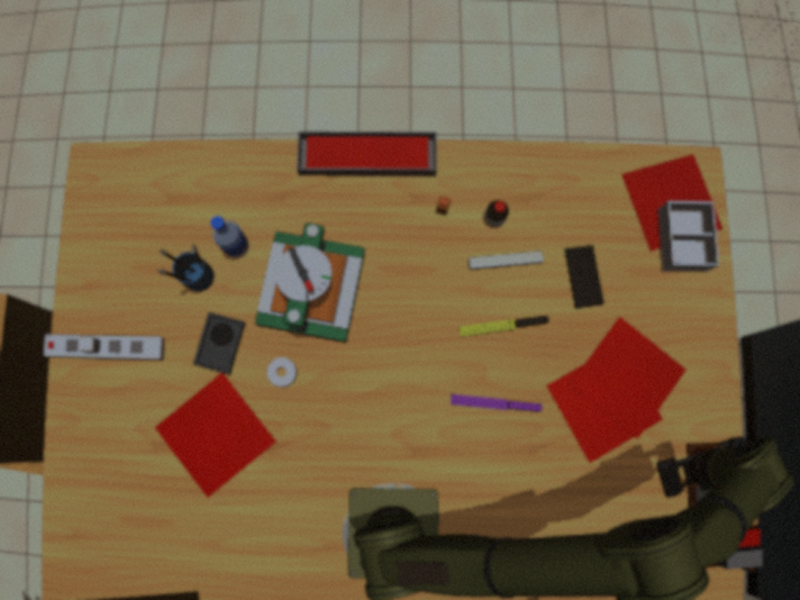

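The side view shows the press at (405,265). There are two gauge-shaped things: a yellow blade with a black grip at side (385,455) / top (505,325), and an all-purple one at side (288,455) / top (496,403). The yellow/black one fits "brass, black grip". I'll confirm that with enlarged crops.

```bash
cat > h.py <<'E'
import numpy as np,cv2
from cell import calibration
C={n:calibration(n) for n in("side","top")}
def K(c):return np.array([[c['fx'],0,c['cx']],[0,c['fy'],c['cy']],[0,0,1]])
def RT(c):return cv2.Rodrigues(c['rvec'])[0],c['tvec']
def proj(n,P):
    c=C[n];return cv2.projectPoints(np.asarray(P,float).reshape(-1,3),c['rvec'],c['tvec'],K(c),c['dist'])[0][:,0]
def norm(n,uv):
    c=C[n];return cv2.undistortPoints(np.asarray(uv,float).reshape(-1,1,2),K(c),c['dist'])[:,0]
def back(n,uv,d):  # depth
    R,t=RT(C[n]);x=norm(n,uv);X=np.c_[x,np.ones(len(x))]*np.asarray(d).reshape(-1,1);return (X-t)@R
def plane(n,uv,z):
    R,t=RT(C[n]);x=norm(n,uv);r=np.c_[x,np.ones(len(x))]@R;o=-R.T@t
    return o+r*((z-o[2])/r[:,2])[:,None]
def tri(a,b): # side uv, top uv
    Ps=[np.c_[RT(C[n])[0],RT(C[n])[1]] for n in("side","top")]
    X=cv2.triangulatePoints(Ps[0],Ps[1],norm("side",a).T,norm("top",b).T);return (X[:3]/X[3]).T
def crop(src,n,x0,y0,w,h,s,out):
    p=src[y0:y0+h,x0:x0+w,::-1];p=cv2.resize(p,(w*s,h*s),interpolation=cv2.INTER_CUBIC)
    p=np.clip(p.astype(float)*1.5,0,255).astype(np.uint8).copy()
    for i in range(0,w,10):
        cv2.line(p,(i*s,0),(i*s,6),(255,255,255),1); 
        if i%20==0: cv2.putText(p,str(x0+i),(i*s,16),0,.35,(255,255,255),1)
    for i in range(0,h,10):
        cv2.line(p,(0,i*s),(6,i*s),(255,255,255),1)
        if i%20==0 and i: cv2.putText(p,str(y0+i),(8,i*s+4),0,.35,(255,255,255),1)
    cv2.imwrite(out,p)
E
python3 - <<'E'
from h import *
s=np.load("side0.npz");t=np.load("top0.npz")
crop(s['p'],0,220,250,60,80,7,"pics/c1.png")
crop(t['p'],0,285,195,80,25,10,"pics/c2.png")
crop(s['p'],0,215,120,90,90,6,"pics/c3.png")
crop(t['p'],0,155,135,90,90,6,"pics/c4.png")
E
```

```text
(no output)
```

View pics/c1.png

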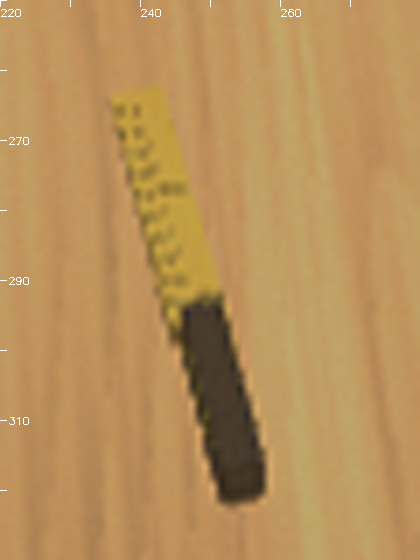

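View pics/c2.png

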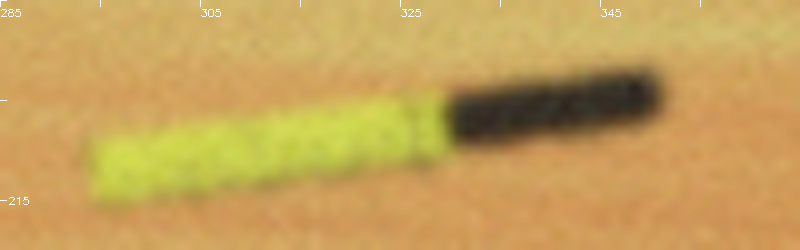

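View pics/c3.png

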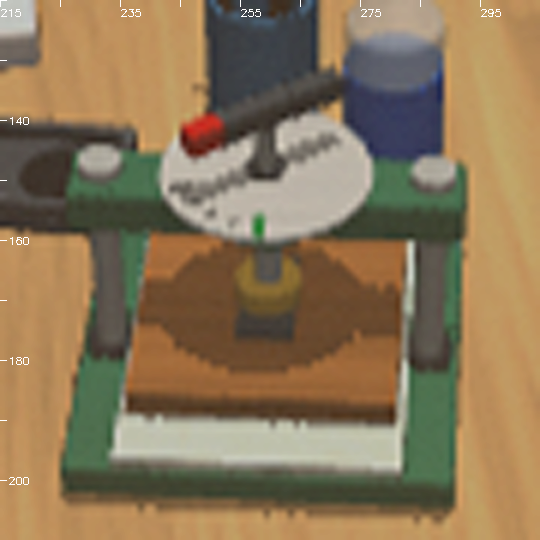

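View pics/c4.png

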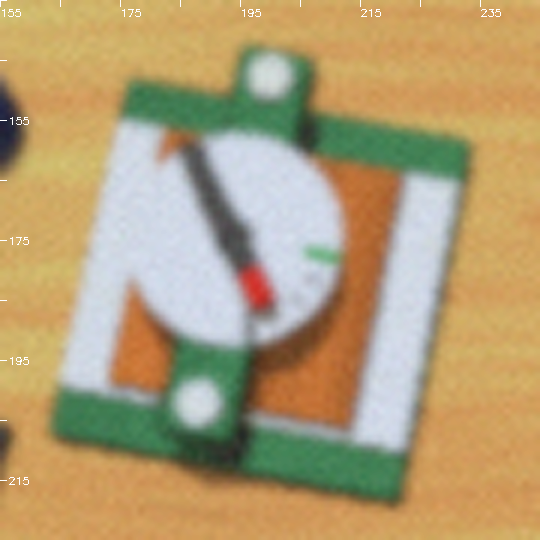

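Confirmed: the thing at side (237–257, 263–321) / top (294–350, 202–214) has a brass blade with graduations and a black grip. The bar's red end is at side (247,142), near the closed side. Next I measure the press and gauge from both views.

```bash
cat > m.py <<'E'
from h import *
from scipy.optimize import least_squares
s=np.load("side0.npz");t=np.load("top0.npz")
# press
cap=tri([[231.5,147],[287,149]],[[199.5,147.5],[188,202]]);print("caps",cap.round(4))
red=tri([[249,142.5]],[[197,183]]);print("red~",red)
for n,uv in (("top",[[176.5,148.5],[233,158.5],[222,217.5],[164,207.5]]),): print("bed",plane(n,uv,0.032).round(4))
print("board front side z=.0385",plane("side",[[234,196],[282,198]],.0385).round(4))
print("board front top",plane("top",[[231.5,164.5],[222.5,210]],.0385).round(4))
# dial centre depth / dial pts
def dep(n,z,uv):
    uv=np.array(uv);d=z['d'][uv[:,1],uv[:,0]];return back(n,uv,d)
print("dial depth side",dep("side",s,[[250,155],[265,150],[245,155]]).round(4))
print("dial depth top",dep("top",t,[[190,180],[205,165],[205,170]]).round(4))
print("board depth top",dep("top",t,[[226,165],[224,185],[220,200]]).round(4))
print("board depth side",dep("side",s,[[240,193],[258,194],[275,194]]).round(4))
print("table top",dep("top",t,[[300,180],[270,190],[300,220]]).round(4), "side",dep("side",s,[[260,220],[300,280],[225,300]]).round(4))
# gauge
print("tip",tri([[238.5,263.5]],[[294,212]]),plane("side",[[235.7,264],[243.5,263]],.003),plane("top",[[294,208.5],[294.2,215]],.003))
print("grip end top",plane("top",[[350.7,202],[351,206]],.03),plane("side",[[251,320.5],[258,319.5]],.03))
print("grip depth",dep("top",t,[[335,205],[340,205],[345,204]]),dep("side",s,[[251,305],[254,312]]))
print("blade", dep("top",t,[[298,211],[310,210],[325,208]]))
E
python3 m.py
```

```text
caps [[0.5584 0.153  0.2584]
 [0.5813 0.2204 0.1302]]
red~ [[0.53465419 0.18208708 0.20886654]]
bed [[0.6988 0.283  0.032 ]
 [0.6609 0.0709 0.032 ]
 [0.4411 0.1082 0.032 ]
 [0.476  0.3213 0.032 ]]
board front side z=.0385 [[0.4707 0.1082 0.0385]
 [0.6349 0.0776 0.0385]]
board front top [[0.6366 0.0759 0.0385]
 [0.4676 0.1064 0.0385]]
dial depth side [[0.5359 0.1628 0.1709]
 [0.5892 0.1832 0.1709]
 [0.5193 0.168  0.1685]]
dial depth top [[0.5516 0.2106 0.1694]
 [0.605  0.1613 0.1648]
 [0.5864 0.1604 0.1698]]
board depth top [[0.6343 0.0961 0.0398]
 [0.5595 0.1023 0.0394]
 [0.5035 0.1158 0.0427]]
board depth side [[0.4925 0.1167 0.0424]
 [0.5544 0.1044 0.0418]
 [0.6132 0.0979 0.0409]]
table top [[ 0.5896 -0.1809 -0.0114]
 [ 0.5482 -0.067   0.0036]
 [ 0.4366 -0.1775  0.0019]] side [[ 0.551   0.0133  0.0068]
 [ 0.6416 -0.2504  0.016 ]
 [ 0.4164 -0.2834  0.0011]]
tip [[ 4.65788775e-01 -1.55843512e-01  1.71849744e-04]] [[ 0.45624939 -0.15908158  0.003     ]
 [ 0.48063799 -0.1581103   0.003     ]] [[ 0.47919847 -0.1556298   0.003     ]
 [ 0.45500147 -0.15611933  0.003     ]]
grip end top [[ 0.49990734 -0.36285721  0.03      ]
 [ 0.48506536 -0.36350768  0.03      ]] [[ 0.48444093 -0.37526492  0.03      ]
 [ 0.50366436 -0.37443162  0.03      ]]
grip depth [[ 0.48825183 -0.30355122  0.03302702]
 [ 0.48922005 -0.32329344  0.02660834]
 [ 0.49287907 -0.34193023  0.02713783]] [[ 0.48902281 -0.32588905  0.02791665]
 [ 0.49517051 -0.34930175  0.02852069]]
blade [[ 0.46951203 -0.17005335  0.00605444]
 [ 0.47245815 -0.21379238  0.01256111]
 [ 0.47934755 -0.26888872  0.01721106]]
```

```bash
cat > m2.py <<'E'
from h import *
from scipy.optimize import least_squares
print("caps",tri([[231.5,147],[287,149]],[[188,202],[199.5,147.5]]).round(4))
def w(p,L):
    c,s=np.cos(p[2]),np.sin(p[2]);L=np.atleast_2d(L);return np.c_[p[0]+c*L[:,0]-s*L[:,1],p[1]+s*L[:,0]+c*L[:,1],L[:,2]]
def fit(obs,p0):
    f=lambda p:np.concatenate([(proj(n,w(p,L))-np.array(uv)).ravel() for n,uv,L in obs])
    r=least_squares(f,p0,loss='soft_l1');print(r.x.round(4),np.sqrt((r.fun**2).mean()).round(2));print(f(r.x).reshape(-1,2).round(1).tolist());return r.x
# press x axis in world: +y-ish. press y+ = left when facing +x -> world -x
b=.0385
P=fit([("top",[176.5,148.5],[.11,-.115,.032]),("top",[233,158.5],[-.11,-.115,.032]),("top",[222,217.5],[-.11,.115,.032]),("top",[164,207.5],[.11,.115,.032]),
("side",[226,198],[-.11,.115,.032]),("side",[290.5,200],[-.11,-.115,.032]),
("side",[234,196],[-.108,.085,b]),("side",[282,198],[-.108,-.085,b]),("top",[231.5,164.5],[-.108,-.085,b]),("top",[222.5,210.5],[-.108,.085,b])],[.57,.195,1.57+.15])
hz=.03
def side(x,y,z):return [x,y,z]
G=fit([("side",[235.7,264],[.105,.012,.003]),("side",[243.5,263],[.105,-.012,.003]),("top",[294,208.5],[.105,-.012,.003]),("top",[294.2,215.3],[.105,.012,.003]),
("side",[252,321.5],[-.105,.009,.015]),("side",[257.8,320],[-.105,-.009,.015]),("top",[350.7,201.8],[-.105,-.009,.03]),("top",[351,206.2],[-.105,.009,.03]),
("side",[246,294],[-.027,.009,.03]),("side",[252,292],[-.027,-.009,.03])],[.478,-.26,1.57+.1])
np.save("PG.npy",[P,G])
print("press axis->",P,"grip pt",w(G,[[-.066,0,.02]]),"tip",w(G,[[.105,0,0]]))
def draw(n,img,segs,x0,y0,W,H,s,out):
    p=np.clip(cv2.resize(img[y0:y0+H,x0:x0+W,::-1],(W*s,H*s),interpolation=cv2.INTER_CUBIC)*1.3,0,255).astype(np.uint8)
    for pts in segs:
        q=(proj(n,pts)-[x0,y0]+.5)*s;cv2.polylines(p,[q.round().astype(int)],False,(255,0,255),1)
    cv2.imwrite(out,p);return p
def rect(x0,x1,y0,y1,z):return np.array([[x0,y0,z],[x1,y0,z],[x1,y1,z],[x0,y1,z],[x0,y0,z]])
ps=[w(P,rect(-.11,.11,-.115,.115,z)) for z in(0,.032)]+[w(P,rect(-.108,.108,-.085,.085,b)),w(P,rect(-.022,.022,-.115,.115,.165))]
th=np.linspace(0,6.3,50);ps.append(w(P,np.c_[.062*np.cos(th),.062*np.sin(th),0*th+.169]))
gs=[w(G,rect(-.015,.105,-.012,.012,0)),w(G,rect(-.105,-.027,-.009,.009,.03))]
if __name__=="__main__":
  s=np.load("side0.npz")['p'];t=np.load("top0.npz")['p']
  a=draw("side",s,ps,215,120,90,90,4,"pics/d.png");bb=draw("top",t,ps,155,135,90,90,4,"pics/d.png")
  a2=draw("side",s,gs,215,245,60,80,4,"pics/d.png");b2=draw("top",t,gs,285,180,80,55,4,"pics/d.png")
  o=np.zeros((580,720,3),np.uint8);o[:360,:360]=a;o[:360,360:]=bb
  cv2.imwrite("pics/e1.png",o);o=np.zeros((330,600,3),np.uint8);o[:320,:240]=a2;o[:220,250:570]=b2;cv2.imwrite("pics/e2.png",o)
E
python3 m2.py
```

```text
caps [[0.4763 0.2152 0.1705]
 [0.6652 0.1813 0.1691]]
[0.5702 0.1973 1.4008] 0.62
[[-0.8, -0.8], [0.4, -1.0], [-0.0, 0.8], [-1.0, 0.2], [-1.2, 0.1], [0.4, 0.2], [-0.7, 0.7], [0.3, 0.2], [-0.2, 0.2], [0.3, -0.6]]
[ 0.4817 -0.2615  1.6995] 0.56
[[0.0, -0.0], [-0.2, -0.6], [0.1, -0.2], [0.7, -0.7], [-0.5, -0.9], [0.1, -0.8], [0.4, -0.9], [0.9, -0.5], [-0.7, -0.0], [-0.5, 0.7]]
press axis-> [0.57018352 0.19730188 1.40082161] grip pt [[ 0.49015734 -0.32695257  0.02      ]] tip [[ 0.46821343 -0.15736641  0.        ]]
```

View pics/e1.png

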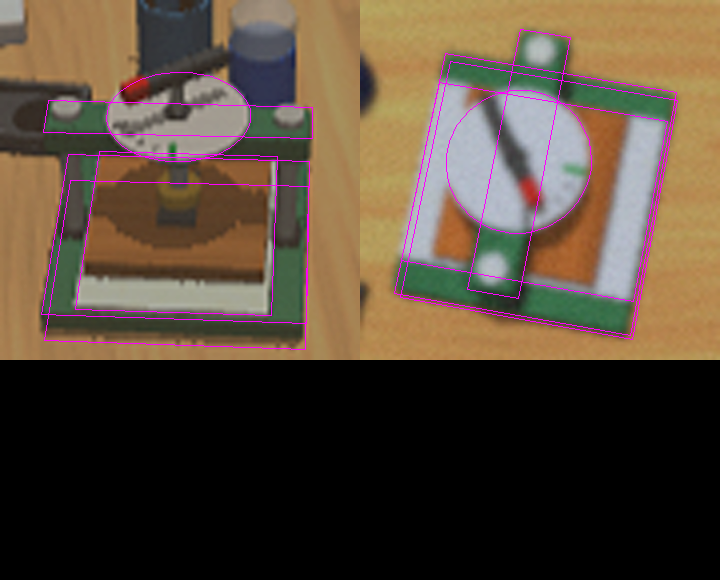

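View pics/e2.png

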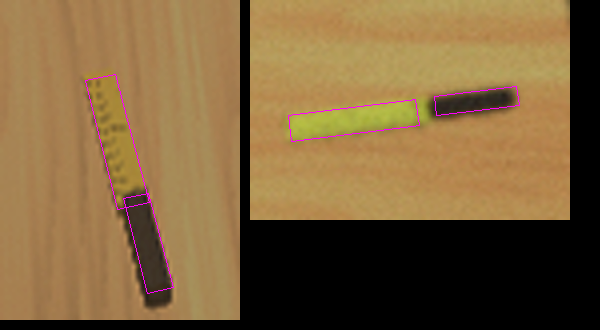

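```bash
cat > plan.py <<'E'
import sys,numpy as np
from cell import get_obs
from scipy.spatial.transform import Rotation as Ro
def rot(psi):
    c,s=np.cos(psi),np.sin(psi);return np.array([[0,c,s],[0,s,-c],[-1,0,0]])
def plan(p,psi_deg):
    o=get_obs();R=np.array(o['tcp_rot']);d=R.T@(np.array(p)-o['ee_pos']);v=Ro.from_matrix(R.T@rot(np.radians(psi_deg))).as_rotvec(degrees=True)
    print("t",round(o['t'],2),"shift mm",(d*1000).round(1),"len",round(np.linalg.norm(d)*1000),"rot",v.round(2),"j",np.round(o['joint_pos'],2),"pos",np.round(o['ee_pos'],4),"F",np.round(o['ft_force'],2))
if __name__=="__main__": plan([float(a) for a in sys.argv[1:4]],float(sys.argv[4]))
E
python3 - <<'E'
from h import *
P=np.load("PG.npy")[0]
e=plane("top",[[186.7,159.2],[198.7,185.8]],.219);print(e,e.mean(0),np.linalg.norm(e[0]-e[1]))
d=e[1]-e[0];a=np.arctan2(d[1],d[0])%(2*np.pi);print(np.degrees(a),"q",a-P[2]-(np.pi-1.2))
s=plane("side",[[246,142.5],[272,133]],.212);print(s);d=s[0]-s[1];a=np.arctan2(d[1],d[0])%(2*np.pi);print(np.degrees(a),"q",a-P[2]-(np.pi-1.2))
E
python3 plan.py .42 -.28 .29 -70;python3 plan.py .57 .197 .29 -66.5
```

```text
[[0.61195129 0.21732028 0.219     ]
 [0.52253253 0.17500487 0.219     ]] [0.56724191 0.19616257 0.219     ] 0.09892576736236675
205.3247951731692 q 0.2411794525405797
[[0.52528814 0.17957754 0.212     ]
 [0.61806814 0.22099721 0.212     ]]
204.0573625761888 q 0.21905858067616957
t 0.1 shift mm [ -51.6 -246.3 -334.4] len 419 rot [-5.17  0.    0.1 ] j [ 1.35  0.69 -0.19  1.57  0.16  0.9  -0.22] pos [ 0.1597 -0.6036  0.238 ] F [0.31 0.36 0.12]
t 0.1 shift mm [ -51.  -669.  -601.6] len 901 rot [-8.67  0.    0.1 ] j [ 1.35  0.69 -0.19  1.57  0.16  0.9  -0.22] pos [ 0.1597 -0.6036  0.238 ] F [0.31 0.36 0.12]
```

Emit:
step_arm:
  commands:
    - [-0.01,-0.03,-0.04,-1,0,0]
    - [-0.02,-0.06,-0.08,-2,0,0]
    - [-0.03,-0.09,-0.12,-3,0,0]
    - [-0.04,-0.12,-0.16,-4,0,0]
    - [-0.05,-0.15,-0.2,-5,0,0]

```text
t: 0.6
ee_pos: [0.3127, -0.4099, 0.2879]
tcp_rot: [[-0.0, 0.34, -0.94], [0.0, -0.94, -0.34], [-1.0, -0.001, 0.0]]
ft_force: [0.8, -0.7, -0.1]
grip_width: 1.003
```

Emit:
step_arm:
  commands:
    - [0,-0.03,-0.04,0,0,0]
    - [0,-0.06,-0.08,0,0,0]
    - [0,-0.09,-0.12,0,0,0]
    - [0,-0.12,-0.15,0,0,0]
    - [0,-0.16,-0.17,0,0,0]

```text
t: 1.1
ee_pos: [0.4196, -0.2019, 0.2876]
tcp_rot: [[0.002, 0.34, -0.94], [0.0, -0.94, -0.34], [-1.0, 0.001, -0.002]]
ft_force: [0.6, 0.4, 0.3]
grip_width: 1.0
```

```bash
python3 plan.py .569 .197 .26 -65.3
```

```text
t 1.1 shift mm [  27.9 -324.4 -276.1] len 427 rot [-4.82 -0.1  -0.04] j [ 0.51  0.42 -0.24  1.96  0.14  0.78 -1.03] pos [ 0.4196 -0.2019  0.2876] F [0.58 0.36 0.28]
```

Emit:
step_arm:
  commands:
    - [0,-0.035,-0.03,-1,0,0]
    - [0,-0.07,-0.06,-2,0,0]
    - [0,-0.105,-0.09,-3,0,0]
    - [0,-0.14,-0.12,-4,0,0]
    - [0,-0.175,-0.15,-4.8,0,0]

```text
t: 1.6
ee_pos: [0.4994, 0.0136, 0.2876]
tcp_rot: [[-0.001, 0.417, -0.909], [-0.0, -0.909, -0.417], [-1.0, 0.0, 0.001]]
ft_force: [0.8, -0.4, -0.4]
grip_width: 0.997
```

Emit:
step_arm:
  commands:
    - [0,-0.035,-0.03,0,0,0]
    - [0,-0.07,-0.06,0,0,0]
    - [0,-0.1,-0.09,0,0,0]
    - [0,-0.13,-0.11,0,0,0]
    - [0,-0.13,-0.11,0,0,0]

```text
t: 2.1
ee_pos: [0.5445, 0.1832, 0.2873]
tcp_rot: [[-0.0, 0.425, -0.905], [0.005, -0.905, -0.425], [-1.0, -0.005, -0.002]]
ft_force: [-0.5, 0.1, 0.1]
grip_width: 0.998
```

```bash
python3 plan.py .569 .197 .195 -65.3
```

```text
t 2.1 shift mm [ 92.4  -1.7 -27.9] len 96 rot [ 0.44 -0.1   0.27] j [-0.25  0.57 -0.26  1.66  0.17  0.93 -1.7 ] pos [0.5445 0.1832 0.2873] F [-0.54  0.06  0.1 ]
```

Emit:
step_arm:
  commands:
    - [0,0,-0.028,0,0,0]
    - [0.03,-0.001,-0.028,0,0,0]
    - [0.06,-0.001,-0.028,0,0,0]
    - [0.09,-0.001,-0.028,0,0,0]
    - [0.092,-0.001,-0.028,0,0,0]

```text
t: 2.6
ee_pos: [0.5673, 0.1861, 0.192]
tcp_rot: [[-0.008, 0.416, -0.909], [-0.004, -0.909, -0.416], [-1.0, 0.0, 0.009]]
ft_force: [-0.1, 0.2, -0.2]
grip_width: 1.006
```

```bash
python3 plan.py .569 .197 .195 -65.3
cat > look.py <<'E'
import sys
from h import *
from cell import grab_frame
n,tag,x0,y0,w,hh,s=sys.argv[1],sys.argv[2],*map(int,sys.argv[3:8])
p,d=grab_frame(n);np.savez(f"{tag}.npz",p=p,d=d);crop(p,0,x0,y0,w,hh,s,f"pics/{tag}.png")
E
python3 look.py side a1 200 70 110 110 5
```

```text
t 2.6 shift mm [-3.1 -9.2 -6. ] len 11 rot [-0.1   0.52 -0.03] j [-0.27  0.72 -0.22  1.69  0.21  0.77 -1.73] pos [0.5673 0.1861 0.192 ] F [-0.1   0.2  -0.21]
```

View pics/a1.png

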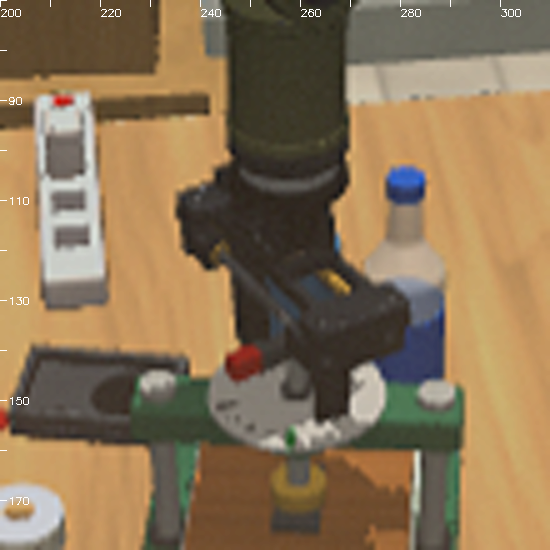

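The picture shows the open fingers straddling the bar, with the red end at (246,143) clear to the left. A final centring move of −9 mm and −6 mm is needed before closing.

Emit:
step_arm:
  commands:
    - [-0.003,-0.009,-0.006,0,0.5,0]
    - [-0.003,-0.009,-0.006,0,0.5,0]

```text
t: 2.85
ee_pos: [0.573, 0.2019, 0.2011]
tcp_rot: [[0.012, 0.418, -0.908], [0.007, -0.908, -0.418], [-1.0, -0.002, -0.014]]
ft_force: [-0.4, 1.0, 0.9]
grip_width: 1.003
```

```bash
python3 plan.py .569 .197 .195 -65.3
```

```text
t 2.85 shift mm [6.  2.8 5.8] len 9 rot [ 0.03 -0.81  0.09] j [-0.28  0.71 -0.23  1.67  0.21  0.77 -1.75] pos [0.573  0.2019 0.2011] F [-0.38  1.02  0.88]
```

Emit:
step_arm:
  commands:
    - [0,0,0,0,0,0]
    - [0,0,0,0,0,0]

```text
t: 3.05
ee_pos: [0.5723, 0.1993, 0.1998]
tcp_rot: [[0.01, 0.417, -0.909], [0.004, -0.909, -0.417], [-1.0, 0.0, -0.01]]
ft_force: [-0.2, -0.8, 0.1]
grip_width: 0.997
```

```bash
python3 plan.py .569 .197 .193 -65.3
```

```text
t 3.05 shift mm [6.7 0.7 4. ] len 8 rot [-0.07 -0.59 -0.02] j [-0.28  0.71 -0.22  1.68  0.21  0.77 -1.75] pos [0.5723 0.1993 0.1998] F [-0.22 -0.79  0.09]
```

Emit:
step_arm:
  commands:
    - [0.007,0.001,0.003,0,-0.5,0]
    - [0.007,0.001,0.003,0,-0.5,0]

```text
t: 3.25
ee_pos: [0.5689, 0.1961, 0.1908]
tcp_rot: [[-0.002, 0.416, -0.909], [-0.001, -0.909, -0.416], [-1.0, 0.0, 0.002]]
ft_force: [-0.7, -0.6, -0.4]
grip_width: 1.001
```

Emit:
step_arm:
  commands:
    - [0,0,0,0,0,0]
    - [0,0,0,0,0,0]
    - [0,0,0,0,0,0]
    - [0,0,0,0,0,0]
    - [0,0,0,0,0,0]
  claw: 1
  squeeze: 20

```text
t: 3.75
ee_pos: [0.5697, 0.1971, 0.1918]
tcp_rot: [[0.0, 0.417, -0.909], [0.0, -0.909, -0.417], [-1.0, 0.0, -0.0]]
ft_force: [0.2, 0.2, -0.8]
grip_width: 0.57
```

```bash
python3 plan.py .569 .197 .193 -65.3
```

```text
t 3.75 shift mm [-1.2 -0.2  0.6] len 1 rot [-0.07 -0.01 -0.  ] j [-0.28  0.72 -0.22  1.68  0.21  0.76 -1.75] pos [0.5697 0.1971 0.1918] F [ 0.21  0.22 -0.79]
```

Emit:
step_arm:
  commands:
    - [0,0,0,0,0,0]
    - [0,0,0,0,0,0]
    - [0,0,0,0,0,0]
    - [0,0,0,0,0,0]
    - [0,0,0,0,0,0]

```text
t: 4.25
ee_pos: [0.5691, 0.1982, 0.1917]
tcp_rot: [[-0.001, 0.418, -0.909], [0.001, -0.909, -0.418], [-1.0, -0.002, -0.0]]
ft_force: [-1.7, 1.4, 0.2]
grip_width: 0.158
```

```bash
python3 plan.py .569 .197 .193 -65.3
```

```text
t 4.25 shift mm [-1.3  1.1  0.6] len 2 rot [-0.   -0.    0.09] j [-0.28  0.72 -0.22  1.68  0.21  0.76 -1.75] pos [0.5691 0.1982 0.1917] F [-1.69  1.42  0.19]
```

Emit:
step_arm:
  commands:
    - [0,0,0,-6,0,0]
    - [0,0,0,-12,0,0]
    - [0,0,0,-18,0,0]
    - [0,0,0,-24,0,0]
    - [0,0,0,-30,0,0]

```text
t: 4.75
ee_pos: [0.5703, 0.1969, 0.1917]
tcp_rot: [[0.001, 0.817, -0.576], [0.0, -0.576, -0.817], [-1.0, 0.001, -0.001]]
ft_force: [1.7, -0.7, -2.2]
grip_width: 0.155
```

Emit:
step_arm:
  commands:
    - [0,0,0,-6,0,0]
    - [0,0,0,-12,0,0]
    - [0,0,0,-18,0,0]
    - [0,0,0,-24,0,0]
    - [0,0,0,-25.5,0,0]

```text
t: 5.25
ee_pos: [0.5717, 0.1963, 0.1917]
tcp_rot: [[0.003, 0.985, -0.172], [0.0, -0.172, -0.985], [-1.0, 0.003, -0.001]]
ft_force: [5.5, 0.4, -4.3]
grip_width: 0.157
```

Emit:
step_arm:
  commands:
    - [0,0,0,0,0,0]
    - [0,0,0,0,0,0]

```text
t: 5.45
ee_pos: [0.5717, 0.1963, 0.1917]
tcp_rot: [[0.003, 0.985, -0.175], [0.0, -0.175, -0.985], [-1.0, 0.003, -0.001]]
ft_force: [6.0, -0.1, -4.2]
grip_width: 0.151
```

```bash
python3 plan.py .569 .197 .193 -9.74;python3 look.py top a2 155 110 100 100 5
```

```text
t 5.45 shift mm [-1.3 -2.8 -0.2] len 3 rot [-0.32 -0.04 -0.19] j [-0.13  0.75 -0.5   1.67  0.46  0.83 -1.  ] pos [0.5717 0.1963 0.1917] F [ 5.98 -0.06 -4.2 ]
```

View pics/a2.png

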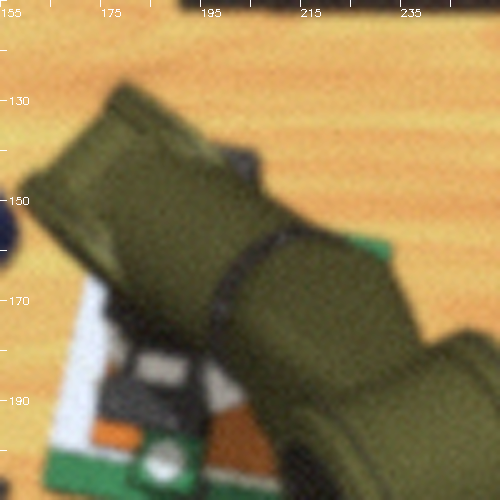

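The top view is blocked by the arm, so I'll release, rise and check from both cameras.

Emit:
step_arm:
  commands:
    - [0,0,0,0,0,0]
    - [0,0,0,0,0,0]
    - [0,0,0,0,0,0]
    - [0,0,0,0,0,0]
    - [0,0,0,0,0,0]
  claw: 0.3

```text
t: 6.0
ee_pos: [0.5694, 0.1971, 0.1917]
tcp_rot: [[-0.0, 0.985, -0.171], [-0.0, -0.171, -0.985], [-1.0, -0.0, 0.0]]
ft_force: [0.5, -0.2, -0.3]
grip_width: 0.586
```

Emit:
step_arm:
  commands:
    - [-0.02,0,0,0,0,0]
    - [-0.05,0,0,0,0,0]
    - [-0.09,0,0,0,0,0]
    - [-0.09,0,0.04,0,0,0]
    - [-0.09,0,0.08,0,0,0]
  claw: 0.3

```text
t: 6.5
ee_pos: [0.5562, 0.1191, 0.2832]
tcp_rot: [[0.003, 0.986, -0.169], [0.002, -0.169, -0.986], [-1.0, 0.003, -0.002]]
ft_force: [0.7, -1.7, 0.0]
grip_width: 0.699
```

```bash
python3 plan.py .49 -.327 .1 7.4;python3 look.py side a3 200 100 110 110 5
```

```text
t 6.5 shift mm [182.3   9.4 451.2] len 487 rot [-17.1   -0.09  -0.18] j [ 0.04  0.6  -0.57  1.67  0.38  0.97 -0.83] pos [0.5562 0.1191 0.2832] F [ 0.73 -1.7   0.02]
```

View pics/a3.png

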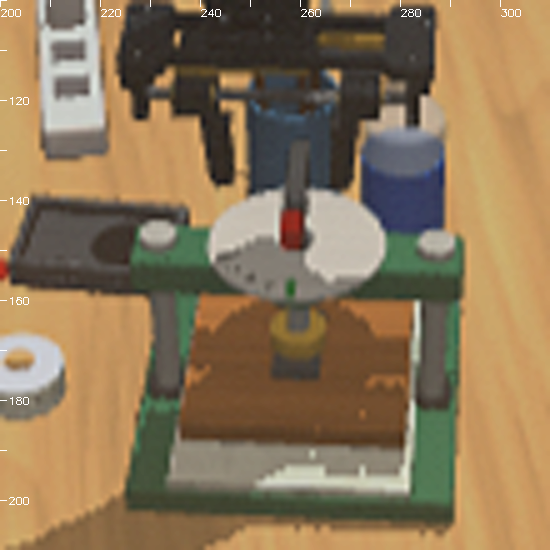

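The side view shows the red end at (257,145) in line with the green mark at (256,157). A top view will confirm it once the arm is out of the way. Next, move to the gauge.

Emit:
step_arm:
  commands:
    - [0,0,0.045,-3,0,0]
    - [0,0,0.09,-6,0,0]
    - [0,0,0.135,-9,0,0]
    - [0,0.003,0.18,-12,0,0]
    - [0,0.005,0.225,-15,0,0]

```text
t: 7.05
ee_pos: [0.5218, -0.106, 0.2818]
tcp_rot: [[0.0, 0.996, 0.091], [-0.0, 0.091, -0.996], [-1.0, 0.0, 0.0]]
ft_force: [1.1, 0.3, -0.3]
grip_width: 0.703
```

Emit:
step_arm:
  commands:
    - [0,0,0.045,-2,0,0]
    - [0,0,0.09,-2,0,0]
    - [0.03,0,0.135,-2,0,0]
    - [0.06,0,0.17,-2,0,0]
    - [0.1,0,0.19,-2,0,0]

```text
t: 7.55
ee_pos: [0.5394, -0.2986, 0.1812]
tcp_rot: [[0.002, 0.993, 0.119], [-0.004, 0.119, -0.993], [-1.0, 0.002, 0.004]]
ft_force: [-0.3, 0.2, 0.2]
grip_width: 0.703
```

Emit:
step_arm:
  commands:
    - [0,0,0,0,0,0]
    - [0,0,0,0,0,0]

```text
t: 7.75
ee_pos: [0.5392, -0.2924, 0.1816]
tcp_rot: [[-0.001, 0.992, 0.124], [0.002, 0.124, -0.992], [-1.0, -0.001, -0.002]]
ft_force: [0.3, 0.3, 0.8]
grip_width: 0.698
```

```bash
python3 plan.py .49 -.327 .1 7.4;python3 look.py top a4 155 135 90 90 6; python3 look.py side a5 190 230 110 110 5
```

```text
t 7.75 shift mm [ 81.6 -53.1  28.3] len 101 rot [-0.26 -0.11  0.03] j [ 0.75  0.8  -0.6   1.64  0.55  0.88  0.05] pos [ 0.5392 -0.2924  0.1816] F [0.25 0.32 0.8 ]
```

View pics/a4.png

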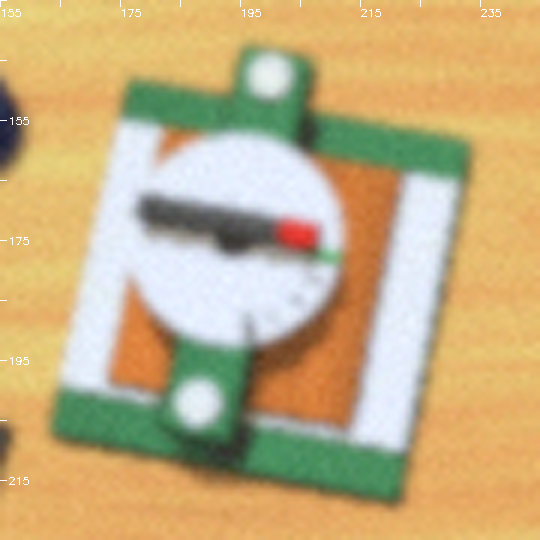

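View pics/a5.png

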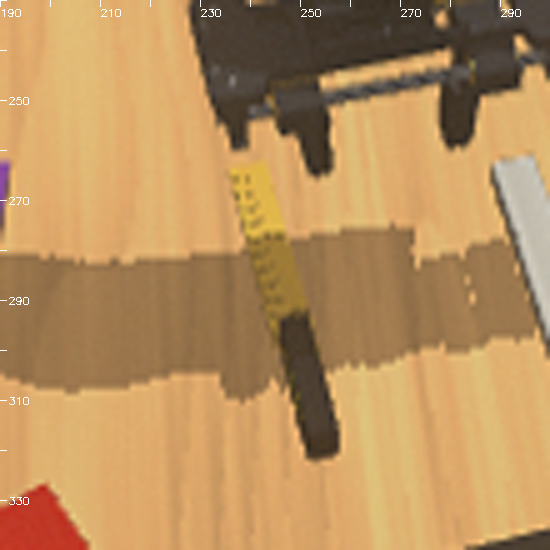

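Run:
```python
from h import *
P=np.load("PG.npy")[0]
e=plane("top",[[178.0,169.6],[208.2,174.5]],.219);print(e,np.linalg.norm(e[0]-e[1]),e.mean(0))
d=e[1]-e[0];a=np.arctan2(d[1],d[0])%(2*np.pi);print("q",a-P[2]-(np.pi-1.2))
g=plane("top",[[207,177.1]],.169);d=g[0]-[.570,.1975,0];print(g,"green q",np.arctan2(d[1],d[0])%(2*np.pi)-P[2]-(np.pi-1.2))
# colour segmentation axis
p=np.load("a4.npz")['p'].astype(int);m=(p[...,0]>140)&(p[...,1]<90)&(p[...,2]<90);m[:160]=0;m[190:]=0;m[:,:185]=0;m[:,220:]=0
v,u=np.nonzero(m);print(u.mean(),v.mean(),len(u))
r=plane("top",[[u.mean(),v.mean()]],.219);print(r)
for c in ((.570,.1975),(.5695,.197)):
  d=r[0,:2]-c;print("q red",np.arctan2(d[1],d[0])%(2*np.pi)-P[2]-(np.pi-1.2))
```

```text
[[0.57656444 0.24511967 0.219     ]
 [0.56044175 0.14464575 0.219     ]] 0.10175927204265045 [0.56850309 0.19488271 0.219     ]
q 1.2108646946844803
[[0.56198383 0.15306373 0.169     ]] green q 1.1914972896734992
206.8125 171.6875 16
[[0.5698741  0.14943317 0.219     ]]
q red 1.3673554181689853
q red 1.3778392433210278
```

The bar's measured angle is 1.21 rad, which matches the green mark, and the handle is released. Now go down to the grip.

Emit:
step_arm:
  commands:
    - [0.02,-0.03,0.015,0,0,0]
    - [0.05,-0.053,0.028,0,0,0]
    - [0.09,-0.053,0.028,0,0,0]
    - [0.12,-0.053,0.028,0,0,0]
    - [0.12,-0.053,0.028,0,0,0]

```text
t: 8.35
ee_pos: [0.4895, -0.3259, 0.0607]
tcp_rot: [[-0.003, 0.992, 0.126], [0.002, 0.126, -0.992], [-1.0, -0.003, -0.002]]
ft_force: [-0.3, 1.3, 0.7]
grip_width: 0.7
```

Emit:
step_arm:
  commands:
    - [0,0,0,0,0,0]
    - [0,0,0,0,0,0]

```text
t: 8.55
ee_pos: [0.4924, -0.3278, 0.0644]
tcp_rot: [[0.004, 0.992, 0.125], [-0.002, 0.125, -0.992], [-1.0, 0.004, 0.002]]
ft_force: [0.2, 0.1, 0.7]
grip_width: 0.699
```

```bash
python3 plan.py .49 -.327 .005 7.4; python3 look.py side a6 190 230 110 110 5
```

```text
t 8.55 shift mm [59.4 -2.5 -1.2] len 59 rot [-0.21  0.13 -0.24] j [ 0.78  0.93 -0.48  1.79  0.71  0.6  -0.01] pos [ 0.4924 -0.3278  0.0644] F [0.16 0.14 0.68]
```

View pics/a6.png

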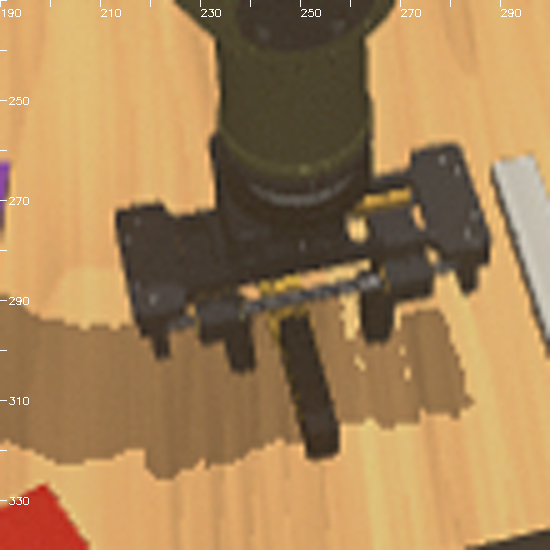

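The fingers at (239,300) and (265,297) straddle the grip, which lies between them at (250,305). Descend and close.

Emit:
step_arm:
  commands:
    - [0.02,-0.002,-0.001,0,0,0]
    - [0.04,-0.002,-0.001,0,0,0]
    - [0.055,-0.002,-0.001,0,0,0]
    - [0.058,-0.002,-0.001,0,0,0]
    - [0.058,-0.002,-0.001,0,0,0]

```text
t: 9.1
ee_pos: [0.4884, -0.3272, 0.004]
tcp_rot: [[0.0, 0.992, 0.124], [-0.0, 0.124, -0.992], [-1.0, 0.0, 0.0]]
ft_force: [0.1, -0.1, -0.5]
grip_width: 0.698
```

```bash
python3 plan.py .49 -.327 .005 7.4
```

```text
t 9.1 shift mm [-1.   1.6  0. ] len 2 rot [-0.27  0.01 -0.02] j [ 0.74  1.02 -0.4   1.8   0.79  0.49 -0.08] pos [ 0.4884 -0.3272  0.004 ] F [ 0.11 -0.12 -0.5 ]
```

Emit:
step_arm:
  commands:
    - [-0.001,0.001,0,0,0,0]
    - [-0.001,0.001,0,0,0,0]
    - [-0.001,0.001,0,0,0,0]
    - [-0.001,0.001,0,0,0,0]
    - [-0.001,0.001,0,0,0,0]
  claw: 1
  squeeze: 40

```text
t: 9.6
ee_pos: [0.4891, -0.3272, 0.0049]
tcp_rot: [[0.0, 0.992, 0.124], [-0.0, 0.124, -0.992], [-1.0, 0.0, 0.0]]
ft_force: [1.5, 0.2, 0.9]
grip_width: 0.271
```

Emit:
step_arm:
  commands:
    - [0,0,0,0,0,0]
    - [0,0,0,0,0,0]

```text
t: 9.8
ee_pos: [0.4895, -0.3271, 0.0049]
tcp_rot: [[0.001, 0.992, 0.124], [-0.0, 0.124, -0.992], [-1.0, 0.001, 0.0]]
ft_force: [1.1, -0.3, 0.3]
grip_width: 0.198
```

```bash
python3 plan.py .49 -.327 .005 7.4
```

```text
t 9.8 shift mm [-0.1  0.5 -0. ] len 1 rot [-0.27  0.02 -0.05] j [ 0.74  1.02 -0.41  1.8   0.78  0.5  -0.08] pos [ 0.4895 -0.3271  0.0049] F [ 1.07 -0.33  0.29]
```

Emit:
step_arm:
  commands:
    - [-0.01,0,0,0,0,0]
    - [-0.03,0,0,0,0,0]
    - [-0.06,0,0,0,0,0]
    - [-0.08,0,0,0,0,0]
    - [-0.08,0,0,0,0,0]

```text
t: 10.3
ee_pos: [0.4903, -0.3278, 0.0874]
tcp_rot: [[0.004, 0.992, 0.124], [-0.002, 0.124, -0.992], [-1.0, 0.004, 0.003]]
ft_force: [1.0, -0.7, -2.5]
grip_width: 0.2
```

Emit:
step_arm:
  commands:
    - [0,0,0,0,0,0]
    - [0,0,0,0,0,0]

```text
t: 10.5
ee_pos: [0.4878, -0.3269, 0.0835]
tcp_rot: [[-0.003, 0.992, 0.124], [0.001, 0.124, -0.992], [-1.0, -0.002, -0.001]]
ft_force: [0.1, -0.2, -1.9]
grip_width: 0.202
```

```bash
python3 - <<'E'
from cell import get_obs;import numpy as np
for i in range(3):
    o=get_obs();print(np.round(o['ft_force'],2),np.round(o['wrist_torque'],3))
E
python3 plan.py .519 -.099 .085 -9.74; python3 look.py side a7 190 220 110 110 5
```

```text
[ 0.1  -0.23 -1.87] [-0.202 -0.105  0.003]
[ 0.1  -0.23 -1.87] [-0.202 -0.105  0.003]
[ 0.1  -0.23 -1.87] [-0.202 -0.105  0.003]
t 10.5 shift mm [  -1.4   59.2 -222.3] len 230 rot [16.87 -0.03  0.15] j [ 0.8   0.9  -0.51  1.79  0.69  0.64  0.01] pos [ 0.4878 -0.3269  0.0835] F [ 0.1  -0.23 -1.87]
```

View pics/a7.png

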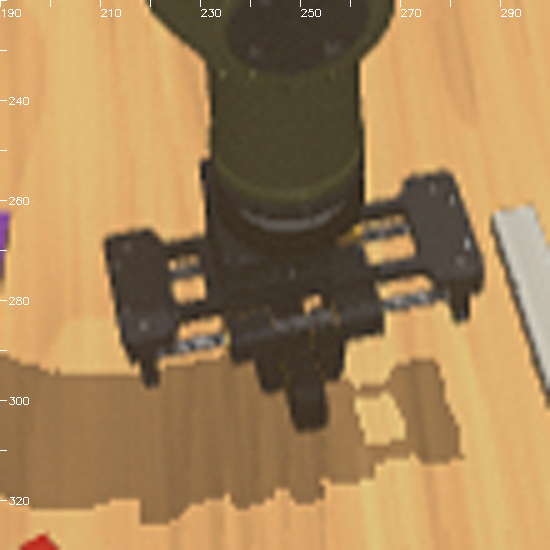

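The gauge is held (about 1.9 N of weight), with its grip end at (251,303) under the fingers. Move it to the front of the press.

Emit:
step_arm:
  commands:
    - [0,0.01,-0.035,3,0,0]
    - [0,0.02,-0.07,6,0,0]
    - [0,0.03,-0.11,10,0,0]
    - [0,0.045,-0.16,14,0,0]
    - [0,0.055,-0.2,16.9,0,0]

```text
t: 11.05
ee_pos: [0.5187, -0.1191, 0.0839]
tcp_rot: [[-0.001, 0.985, -0.171], [0.001, -0.171, -0.985], [-1.0, -0.001, -0.001]]
ft_force: [0.3, -0.1, -2.1]
grip_width: 0.2
```

Emit:
step_arm:
  commands:
    - [0,0,-0.012,0,0,0]
    - [0,0,-0.012,0,0,0]
    - [0,0,-0.012,0,0,0]

```text
t: 11.35
ee_pos: [0.52, -0.1117, 0.084]
tcp_rot: [[-0.002, 0.985, -0.171], [-0.002, -0.171, -0.985], [-1.0, -0.002, 0.002]]
ft_force: [-0.1, -0.6, -2.9]
grip_width: 0.203
```

```bash
python3 plan.py .519 -.099 .06 -9.74; python3 look.py side a8 200 150 110 110 5;  python3 look.py top a9 190 130 110 100 6
```

```text
t 11.35 shift mm [ 24.   -3.1 -12.4] len 27 rot [-0.08  0.12  0.1 ] j [ 0.32  0.83 -0.34  1.96  0.6   0.45 -0.63] pos [ 0.52   -0.1117  0.084 ] F [-0.07 -0.58 -2.89]
```

View pics/a8.png

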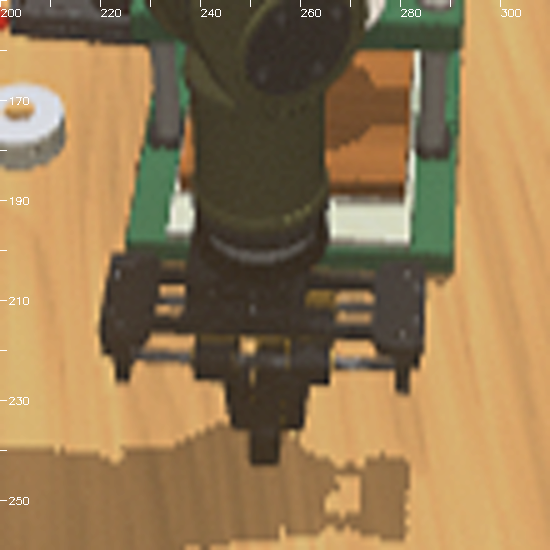

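View pics/a9.png

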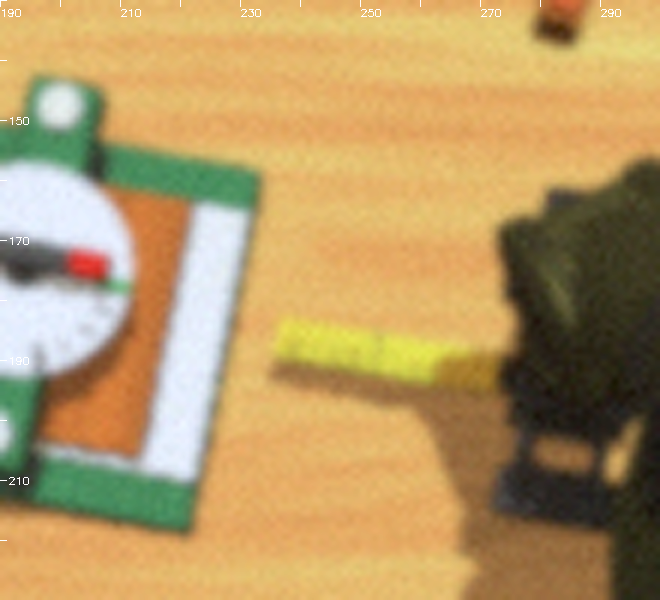

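```bash
cat > tipm.py <<'E'
import sys
from h import *
from cell import get_obs
from scipy.ndimage import label
P=np.load("PG.npy")[0]
def run(tag,zund):
    p=np.load(tag+".npz")['p'];h=cv2.cvtColor(p,cv2.COLOR_RGB2HSV)
    m=((h[...,0]>22)&(h[...,0]<36)&(h[...,1]>130)&(h[...,2]>110)).astype(np.uint8)
    m=cv2.morphologyEx(m,cv2.MORPH_OPEN,np.ones((3,3),np.uint8))
    l,n=label(m);b=1+np.argmax([(l==i).sum() for i in range(1,n+1)]);v,u=np.nonzero(l==b)
    print("n",len(u),"u",u.min(),u.max(),"v",v.min(),v.max())
    X=plane("top",np.c_[u,v],zund+.005)[:,:2]
    c,s=np.cos(P[2]),np.sin(P[2]);L=(X-P[:2])@np.array([[c,-s],[s,c]])
    # columns: centreline
    xs=L[:,0];k=np.polyfit(xs,L[:,1],1);
    print("tip press x",xs.max().round(4),"y at tip",np.polyval(k,xs.max()).round(4),"yaw err deg",np.degrees(np.arctan(k[0])).round(2),"width sd*3.46",(np.std(L[:,1]-np.polyval(k,xs))*3.46).round(4))
o=get_obs();R=o['tcp_rot'];c,s=np.cos(P[2]),np.sin(P[2])
d=np.array(o['ee_pos'][:2])-P[:2];print("tcp press",np.round([d[0]*c+d[1]*s,-d[0]*s+d[1]*c],4),"z",o['ee_pos'][2])
run(sys.argv[1],float(sys.argv[2]))
E
python3 tipm.py a9 .079
```

```text
tcp press [-0.3141 -0.0029] z 0.08418396544004302
n 215 u 236 267 v 183 193
tip press x -0.1407 y at tip -0.0015 yaw err deg 2.46 width sd*3.46 0.0265
```

Emit:
step_arm:
  commands:
    - [0.015,-0.003,0,0,0,0]
    - [0.032,-0.003,0,0,0,0]
    - [0.032,-0.003,0,0,0,0]
    - [0.032,-0.003,0,0,0,0]

```text
t: 11.85
ee_pos: [0.5175, -0.1109, 0.0526]
tcp_rot: [[-0.001, 0.985, -0.172], [-0.001, -0.172, -0.985], [-1.0, -0.001, 0.001]]
ft_force: [0.2, -0.5, -2.2]
grip_width: 0.203
```

```bash
python3 plan.py .5266 -.057 .051 -9.74
```

```text
t 11.85 shift mm [  1.6  -0.3 -54.7] len 55 rot [-0.15  0.05  0.04] j [ 0.29  0.88 -0.28  1.98  0.64  0.37 -0.66] pos [ 0.5175 -0.1109  0.0526] F [ 0.25 -0.47 -2.18]
```

Emit:
step_arm:
  commands:
    - [0.001,0,-0.015,0,0,0]
    - [0.001,0,-0.03,0,0,0]
    - [0.001,0,-0.045,0,0,0]
    - [0.001,0,-0.05,0,0,0]
    - [0.001,0,-0.05,0,0,0]

```text
t: 12.35
ee_pos: [0.5269, -0.0598, 0.0524]
tcp_rot: [[0.001, 0.986, -0.169], [0.0, -0.169, -0.986], [-1.0, 0.001, -0.0]]
ft_force: [0.2, -0.7, -2.0]
grip_width: 0.2
```

Emit:
step_arm:
  commands:
    - [0.002,0,0,0,0,0]
    - [0.004,0,0,0,0,0]
    - [0.004,0,0,0,0,0]

```text
t: 12.65
ee_pos: [0.5259, -0.0612, 0.0474]
tcp_rot: [[-0.001, 0.985, -0.171], [-0.001, -0.171, -0.985], [-1.0, -0.001, 0.001]]
ft_force: [1.0, 0.5, -2.2]
grip_width: 0.198
```

```bash
python3 plan.py .5266 -.057 .0435 -9.74;  python3 look.py top b1 180 130 110 100 6; python3 tipm.py b1 .042; python3 look.py side b2 200 150 110 110 5
```

```text
t 12.65 shift mm [ 3.9 -0.  -4.3] len 6 rot [-0.11  0.05  0.04] j [ 0.18  0.89 -0.26  1.98  0.62  0.35 -0.74] pos [ 0.5259 -0.0612  0.0474] F [ 0.97  0.55 -2.22]
tcp press [-2.62e-01 -2.00e-04] z 0.047481049355521915
n 187 u 224 253 v 184 192
tip press x -0.0961 y at tip 0.0019 yaw err deg 3.75 width sd*3.46 0.0243
```

View pics/b1.png

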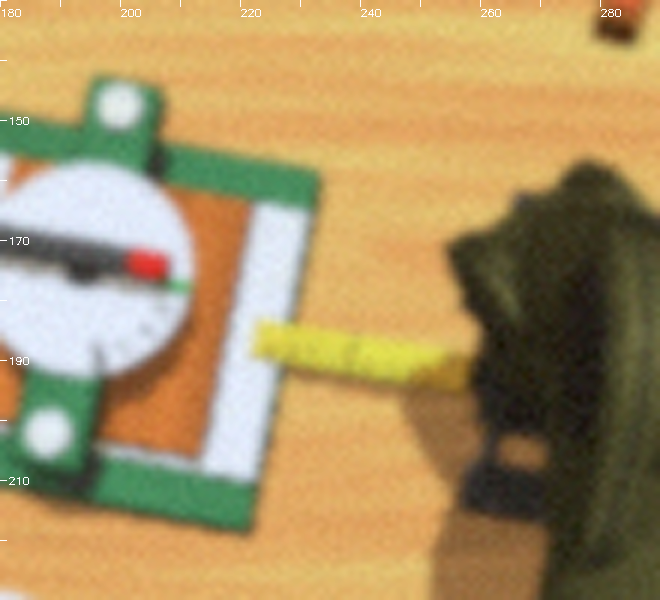

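View pics/b2.png

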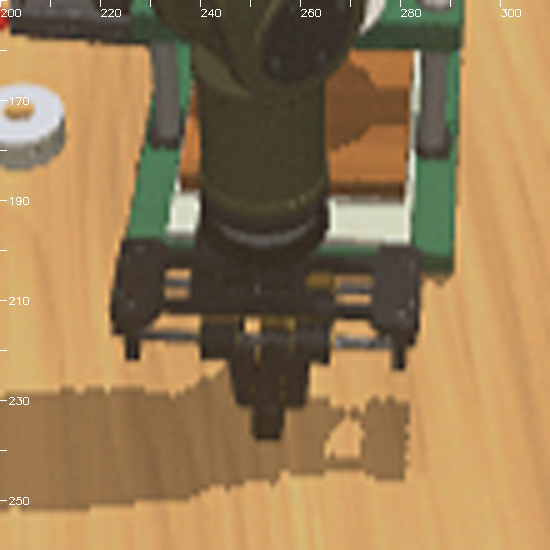

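```bash
cat > ov.py <<'E'
import sys
from h import *
from cell import get_obs
o=get_obs();R=np.array(o['tcp_rot']);T=np.array(o['ee_pos'])
tag=sys.argv[1]
p=np.load(tag+".npz")['p']
x0,y0,W,H,s=205,150,75,60,10
img=np.clip(cv2.resize(p[y0:y0+H,x0:x0+W,::-1],(W*s,H*s),interpolation=cv2.INTER_CUBIC)*1.2,0,255).astype(np.uint8)
P=np.load("PG.npy")[0]
c_,s_=np.cos(P[2]),np.sin(P[2])
def pl(L):L=np.array(L);return np.c_[P[0]+c_*L[:,0]-s_*L[:,1],P[1]+s_*L[:,0]+c_*L[:,1],L[:,2]]
for a,col in ((0,(255,0,255)),(2.0,(255,0,0))):
    ax=-R[:,2]; th=np.radians(a);ax=np.array([ax[0]*np.cos(th)-ax[1]*np.sin(th),ax[0]*np.sin(th)+ax[1]*np.cos(th),0]);n=np.array([-ax[1],ax[0],0])
    L=.173
    pts=[T+ax*q+n*w_+[0,0,z-.005] for q,w_,z in((L-.120,.012,.0126),(L,.012,.003),(L,-.012,.003),(L-.12,-.012,.0126))]
    q=(proj("top",pts)-[x0,y0]+.5)*s;cv2.polylines(img,[q.round().astype(int)],False,col,1)
q=(proj("top",pl([[-.108,.085,.0385],[-.108,-.085,.0385]]))-[x0,y0]+.5)*s;cv2.polylines(img,[q.round().astype(int)],False,(0,255,0),1)
q=(proj("top",pl([[-.25,0,.042],[-.05,0,.042]]))-[x0,y0]+.5)*s;cv2.polylines(img,[q.round().astype(int)],False,(0,255,0),1)
cv2.imwrite("pics/ov_"+tag+".png",img)
E
python3 ov.py b1
```

```text
(no output)
```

View pics/ov_b1.png

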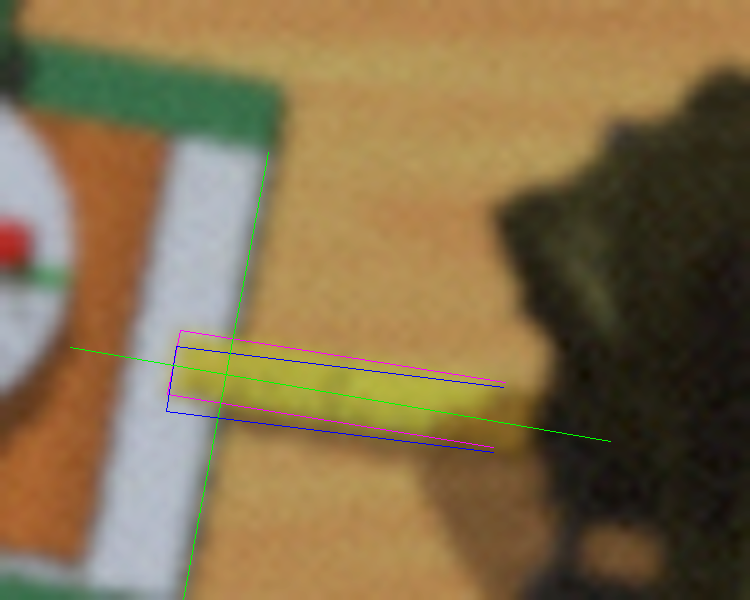

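Overlaid on the picture, the blade is near the press axis (green line), turned roughly 1° anticlockwise. I'll correct that by 0.8° and lower until the board is felt.

Emit:
step_arm:
  commands:
    - [0.001,0,0,0.8,0,0]
    - [0.0015,0,0,0.8,0,0]
    - [0.002,0,0,0.8,0,0]
    - [0.002,0,0,0.8,0,0]

```text
t: 13.15
ee_pos: [0.5263, -0.0601, 0.0456]
tcp_rot: [[-0.0, 0.983, -0.183], [-0.0, -0.183, -0.983], [-1.0, -0.0, 0.0]]
ft_force: [1.1, -0.0, -2.2]
grip_width: 0.198
```

Emit:
step_arm:
  commands:
    - [0.0005,0,0,0,0,0]
    - [0.001,0,0,0,0,0]
    - [0.001,0,0,0,0,0]

```text
t: 13.45
ee_pos: [0.5263, -0.0602, 0.0447]
tcp_rot: [[0.0, 0.983, -0.183], [-0.0, -0.183, -0.983], [-1.0, 0.0, 0.0]]
ft_force: [-0.4, -0.0, -2.3]
grip_width: 0.201
```

Emit:
step_arm:
  commands:
    - [0.0005,0,0,0,0,0]
    - [0.001,0,0,0,0,0]
    - [0.001,0,0,0,0,0]

```text
t: 13.75
ee_pos: [0.5264, -0.0603, 0.0438]
tcp_rot: [[0.0, 0.983, -0.184], [-0.0, -0.184, -0.983], [-1.0, 0.0, 0.0]]
ft_force: [-0.1, -0.8, -0.6]
grip_width: 0.2
```

Emit:
step_arm:
  commands:
    - [0,0,0,0,0,0]
    - [0,0,0,0,0,0]

```text
t: 13.95
ee_pos: [0.5264, -0.0603, 0.0438]
tcp_rot: [[0.0, 0.983, -0.184], [-0.0, -0.184, -0.983], [-1.0, 0.0, 0.0]]
ft_force: [-0.6, -0.8, -0.4]
grip_width: 0.199
```

```bash
python3 -c "
from cell import get_obs
import numpy as np
o=get_obs();print(o['ee_pos'],o['ft_force'],o['wrist_torque'])"; python3 look.py top b3 180 130 110 100 6; python3 ov.py b3
```

```text
[ 0.52635026 -0.06027816  0.04377573] [-0.64009577 -0.75698492 -0.44721226] [-0.09685777  0.03689248 -0.00036829]
```

View pics/ov_b3.png

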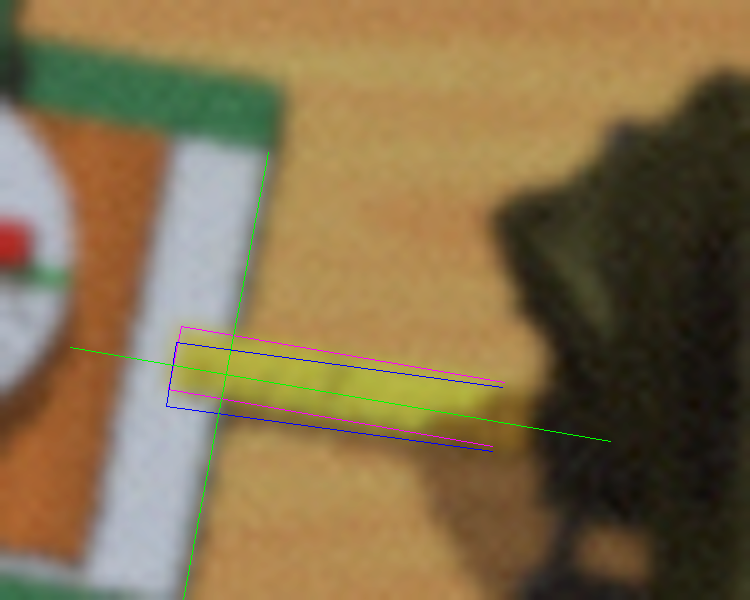

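```bash
cat > ang.py <<'E'
import sys
from h import *
P=np.load("PG.npy")[0];c,s=np.cos(P[2]),np.sin(P[2])
for tag in sys.argv[1:]:
    p=np.load(tag+".npz")['p'].astype(float)
    sat=cv2.GaussianBlur(p[...,1]-p[...,0],(0,0),.7)  # green-red: brass brighter
    cols=range(228,250) if tag[0]=='b' else range(238,258)
    C_=[]
    for u in cols:
        col=sat[178:200,u];bg=np.median(sat[160:178,u]);w=np.clip(col-bg-8,0,None)
        C_.append((u,(w*np.arange(178,200)).sum()/w.sum(),w.max()))
    C_=np.array(C_);z=np.full(len(C_),.048)
    X=plane("top",C_[:,:2],.046)[:,:2]-P[:2];L=np.c_[X@[c,s],X@[-s,c]]
    k,cov=np.polyfit(L[:,0],L[:,1],1,cov=True);print(tag,C_[::6].round(2).tolist(),"yaw err",np.degrees(k[0]).round(2),"+-",np.degrees(cov[0,0]**.5).round(2),"y at -.09:",np.polyval(k,-.09).round(4))
E
python3 ang.py b1 b3
```

```text
** On entry to DLASCL parameter number  4 had an illegal value
 ** On entry to DLASCL parameter number  4 had an illegal value
 ** On entry to DLASCL parameter number  4 had an illegal value
 ** On entry to DLASCL parameter number  4 had an illegal value
 ** On entry to DLASCL parameter number  5 had an illegal value
 ** On entry to DLASCL parameter number  4 had an illegal valueang.py:11: RuntimeWarning: invalid value encountered in scalar divide
  C_.append((u,(w*np.arange(178,200)).sum()/w.sum(),w.max()))
Traceback (most recent call last):
  File "ang.py", line 14, in <module>
    k,cov=np.polyfit(L[:,0],L[:,1],1,cov=True);print(tag,C_[::6].round(2).tolist(),"yaw err",np.degrees(k[0]).round(2),"+-",np.degrees(cov[0,0]**.5).round(2),"y at -.09:",np.polyval(k,-.09).round(4))
          ~~~~~~~~~~^^^^^^^^^^^^^^^^^^^^^^^^^^
numpy.linalg.LinAlgError: SVD did not converge in Linear Least Squares
```

```bash
python3 -c "
import numpy as np
p=np.load('b3.npz')['p']
for v in range(178,200):print(v,p[v,232].tolist(),p[v,246].tolist())"
```

```text
178 [148, 120, 69] [151, 119, 69]
179 [153, 124, 75] [152, 123, 74]
180 [151, 122, 72] [151, 121, 71]
181 [150, 118, 69] [151, 120, 71]
182 [151, 116, 68] [148, 115, 65]
183 [150, 119, 62] [152, 117, 69]
184 [148, 134, 57] [153, 123, 71]
185 [149, 142, 52] [154, 127, 73]
186 [147, 145, 54] [150, 135, 65]
187 [140, 139, 53] [149, 144, 60]
188 [139, 134, 51] [151, 151, 56]
189 [137, 133, 50] [147, 148, 52]
190 [129, 120, 51] [146, 145, 50]
191 [112, 96, 48] [141, 140, 51]
192 [115, 93, 53] [131, 127, 48]
193 [136, 113, 66] [106, 91, 37]
194 [144, 120, 73] [100, 77, 43]
195 [149, 119, 70] [103, 77, 41]
196 [150, 120, 69] [118, 90, 53]
197 [152, 123, 71] [131, 100, 59]
198 [149, 124, 72] [135, 107, 61]
199 [149, 121, 70] [141, 110, 65]
```

Use the G/R ratio (brass about 0.98, wood about 0.79).

```bash
python3 - <<'E'
s=open('ang.py').read()
s=s.replace("sat=cv2.GaussianBlur(p[...,1]-p[...,0],(0,0),.7)  # green-red: brass brighter","g=cv2.GaussianBlur(p,(0,0),.6);sat=100*g[...,1]/g[...,0]")
s=s.replace("col-bg-8","col-bg-6")
open('ang.py','w').write(s)
E
python3 ang.py b1 b3 a9
```

```text
** On entry to DLASCL parameter number  4 had an illegal value
 ** On entry to DLASCL parameter number  4 had an illegal value
 ** On entry to DLASCL parameter number  4 had an illegal value
 ** On entry to DLASCL parameter number  4 had an illegal value
 ** On entry to DLASCL parameter number  5 had an illegal value
 ** On entry to DLASCL parameter number  4 had an illegal valueang.py:11: RuntimeWarning: invalid value encountered in scalar divide
  C_.append((u,(w*np.arange(178,200)).sum()/w.sum(),w.max()))
Traceback (most recent call last):
  File "ang.py", line 14, in <module>
    k,cov=np.polyfit(L[:,0],L[:,1],1,cov=True);print(tag,C_[::6].round(2).tolist(),"yaw err",np.degrees(k[0]).round(2),"+-",np.degrees(cov[0,0]**.5).round(2),"y at -.09:",np.polyval(k,-.09).round(4))
          ~~~~~~~~~~^^^^^^^^^^^^^^^^^^^^^^^^^^
numpy.linalg.LinAlgError: SVD did not converge in Linear Least Squares
```

```bash
sed -i 's/range(228,250)/range(231,252)/; s/bg=np.median(sat\[160:178,u\])/bg=80/' ang.py; python3 ang.py b1 b3 a9
```

```text
b1 [[231.0, 187.56, 10.82], [237.0, 188.34, 11.01], [243.0, 189.38, 12.92], [249.0, 188.92, 11.3]] yaw err 5.35 +- 0.89 y at -.09: 0.0049
b3 [[231.0, 186.89, 11.96], [237.0, 188.03, 12.04], [243.0, 189.05, 13.59], [249.0, 188.75, 12.5]] yaw err 4.22 +- 0.8 y at -.09: 0.0026
a9 [[238.0, 186.16, 8.59], [244.0, 187.16, 11.4], [250.0, 188.08, 13.17], [256.0, 189.05, 13.49]] yaw err 0.9 +- 0.14 y at -.09: -0.0079
```

Measured on the unshadowed columns, the blade is now aligned and centred to within about 2 mm. The underside touches the board at about 38.9 mm, within 37–40. Slide in, watching the drag.

Emit:
step_arm:
  commands:
    - [0,0,-0.01,0,0,0]
    - [0,0,-0.02,0,0,0]
    - [0,-0.0005,-0.03,0,0,0]
    - [0,-0.0005,-0.03,0,0,0]

```text
t: 14.4
ee_pos: [0.5321, -0.027, 0.0439]
tcp_rot: [[0.001, 0.984, -0.179], [0.003, -0.18, -0.984], [-1.0, 0.001, -0.003]]
ft_force: [0.3, 0.8, -0.5]
grip_width: 0.2
```

Emit:
step_arm:
  commands:
    - [0,0,-0.005,0,0,0]
    - [0,0,-0.01,0,0,0]
    - [0,0,-0.015,0,0,0]
    - [0,0,-0.015,0,0,0]

```text
t: 14.8
ee_pos: [0.5345, -0.0147, 0.0438]
tcp_rot: [[0.001, 0.983, -0.182], [0.001, -0.182, -0.983], [-1.0, 0.001, -0.001]]
ft_force: [0.6, 0.6, 0.9]
grip_width: 0.204
```

```bash
cat > f.py <<'E'
import numpy as np
from cell import get_obs
P=np.load("PG.npy")[0];c,s=np.cos(P[2]),np.sin(P[2])
o=get_obs();F=np.array(o['ft_force']);d=np.array(o['ee_pos'])[:2]-P[:2]
print("t",round(o['t'],2),"drag",round(-(F[0]*c+F[1]*s),2),"lat",round(-F[0]*s+F[1]*c,2),"fz",round(F[2],2),"tip x~",round(d[0]*c+d[1]*s+.173,4),"y",round(-d[0]*s+d[1]*c,4),"z",round(o['ee_pos'][2],4),"tq",np.round(o['wrist_torque'],3))
E
python3 f.py; python3 look.py top b4 180 130 110 100 6
```

```text
t 14.8 drag -0.72 lat -0.48 fz 0.87 tip x~ -0.0419 y -0.0007 z 0.0438 tq [ 0.267 -0.085 -0.036]
```

View pics/b4.png

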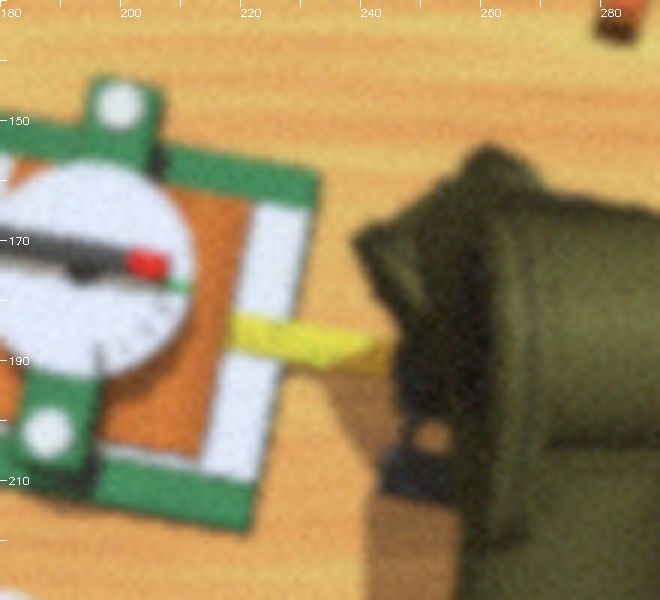

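The tip is now under the platen in the middle of the front; the blade enters at (217,185). fz has gone up a little, so I'll ease up by 0.3 mm and go on.

Emit:
step_arm:
  commands:
    - [-0.0003,0,-0.004,0,0,0]
    - [-0.0003,0,-0.008,0,0,0]
    - [-0.0003,0,-0.01,0,0,0]
    - [-0.0003,0,-0.01,0,0,0]

```text
t: 15.25
ee_pos: [0.5361, -0.0054, 0.044]
tcp_rot: [[0.0, 0.983, -0.183], [0.0, -0.183, -0.983], [-1.0, 0.0, -0.001]]
ft_force: [-0.0, 0.9, -0.1]
grip_width: 0.198
```

```bash
python3 f.py
```

```text
t 15.25 drag -0.84 lat 0.17 fz -0.12 tip x~ -0.0326 y -0.0007 z 0.044 tq [ 0.111 -0.076  0.026]
```

Emit:
step_arm:
  commands:
    - [0,0,-0.002,0,0,0]
    - [0,0,-0.004,0,0,0]
    - [0,0,-0.005,0,0,0]
    - [0,0,-0.005,0,0,0]

```text
t: 15.65
ee_pos: [0.5369, -0.0009, 0.044]
tcp_rot: [[0.0, 0.983, -0.183], [0.0, -0.183, -0.983], [-1.0, 0.0, -0.0]]
ft_force: [-0.1, -0.3, 0.6]
grip_width: 0.202
```

```bash
python3 f.py
```

```text
t 15.65 drag 0.31 lat 0.0 fz 0.64 tip x~ -0.028 y -0.0007 z 0.044 tq [-0.122 -0.081 -0.001]
```

Emit:
step_arm:
  commands:
    - [0,0,-0.002,0,0,0]
    - [0,0,-0.003,0,0,0]
    - [0,0,-0.004,0,0,0]
    - [0,0,-0.004,0,0,0]

```text
t: 16.05
ee_pos: [0.5374, 0.0023, 0.044]
tcp_rot: [[-0.0, 0.983, -0.184], [-0.001, -0.184, -0.983], [-1.0, -0.0, 0.001]]
ft_force: [0.4, -3.5, 1.7]
grip_width: 0.202
```

```bash
python3 f.py
```

```text
t 16.05 drag 3.37 lat -0.94 fz 1.67 tip x~ -0.0248 y -0.0007 z 0.044 tq [-0.587  0.06   0.044]
```

Emit:
step_arm:
  commands:
    - [0,0,-0.0005,0,0,0]
    - [0,0,-0.001,0,0,0]
    - [0,0,-0.001,0,0,0]

```text
t: 16.35
ee_pos: [0.5375, 0.0031, 0.044]
tcp_rot: [[-0.0, 0.983, -0.184], [-0.001, -0.184, -0.983], [-1.0, -0.0, 0.001]]
ft_force: [-0.3, -4.3, 2.2]
grip_width: 0.2
```

```bash
python3 f.py; python3 look.py top b5 180 130 110 100 6;python3 f.py;python3 look.py side b6 200 130 110 100 6;python3 f.py
```

```text
t 16.35 drag 4.27 lat -0.4 fz 2.22 tip x~ -0.0239 y -0.0007 z 0.044 tq [-0.918  0.046 -0.039]
t 16.4 drag 5.77 lat -0.31 fz 2.2 tip x~ -0.0239 y -0.0007 z 0.044 tq [-0.912  0.046  0.008]
t 16.45 drag 5.88 lat -0.14 fz 2.68 tip x~ -0.0239 y -0.0007 z 0.044 tq [-0.972  0.112  0.027]
```

View pics/b5.png

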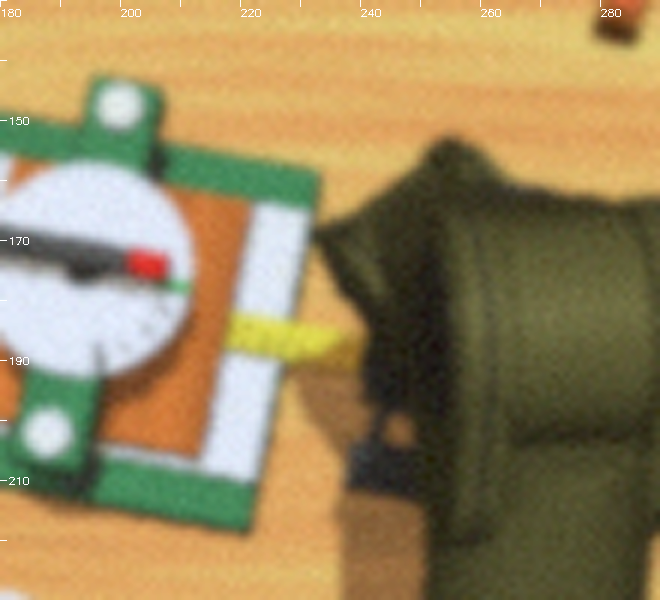

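View pics/b6.png

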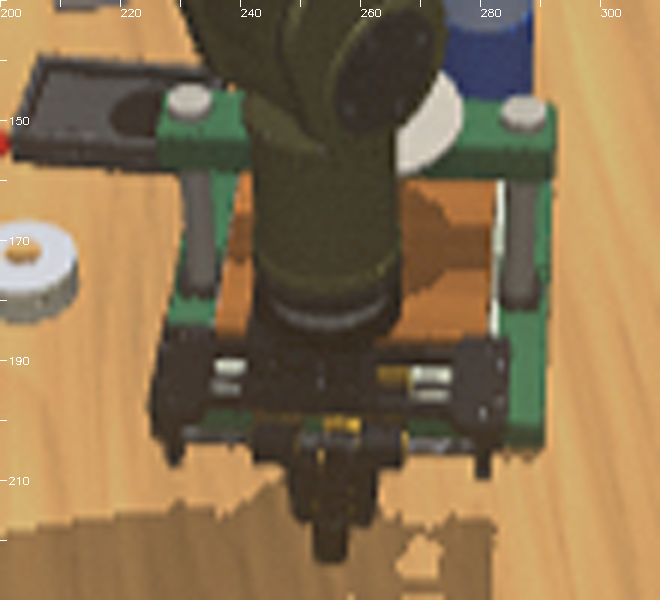

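The blade has moved straight in at the middle of the front, at top (217,184). Drag is about 5.5 N, as when the platen starts to lift. fz shows a slight press on the board, so I'll ease the height by 0.3 mm and read again.

Emit:
step_arm:
  commands:
    - [-0.0003,0,0,0,0,0]
    - [-0.0003,0,0,0,0,0]

```text
t: 16.65
ee_pos: [0.5377, 0.0039, 0.0443]
tcp_rot: [[-0.0, 0.983, -0.183], [0.0, -0.183, -0.983], [-1.0, -0.0, -0.0]]
ft_force: [-1.8, -3.3, 0.3]
grip_width: 0.199
```

```bash
python3 f.py
```

```text
t 16.65 drag 3.53 lat 1.24 fz 0.25 tip x~ -0.0231 y -0.0007 z 0.0443 tq [-0.821  0.045 -0.06 ]
```

Emit:
step_arm:
  commands:
    - [0,0,0,0,0,0]
    - [0,0,0,0,0,0]

```text
t: 16.85
ee_pos: [0.5377, 0.0039, 0.0442]
tcp_rot: [[-0.0, 0.983, -0.183], [-0.0, -0.183, -0.983], [-1.0, -0.0, 0.0]]
ft_force: [-0.9, -3.7, -0.1]
grip_width: 0.197
```

```bash
python3 f.py
```

```text
t 16.85 drag 3.84 lat 0.25 fz -0.11 tip x~ -0.0232 y -0.0007 z 0.0442 tq [-0.717  0.062  0.014]
```

Emit:
step_arm:
  commands:
    - [0,0,-0.001,0,0,0]
    - [0,0,-0.002,0,0,0]
    - [0,0,-0.002,0,0,0]
    - [0,0,-0.002,0,0,0]

```text
t: 17.25
ee_pos: [0.5379, 0.0053, 0.0443]
tcp_rot: [[-0.0, 0.983, -0.184], [-0.001, -0.184, -0.983], [-1.0, -0.0, 0.001]]
ft_force: [-0.8, -4.6, 1.5]
grip_width: 0.202
```

```bash
python3 f.py
```

```text
t 17.25 drag 4.63 lat -0.03 fz 1.54 tip x~ -0.0217 y -0.0007 z 0.0443 tq [-1.021  0.061  0.014]
```

Emit:
step_arm:
  commands:
    - [0,0,0,0,0,0]
    - [0,0,0,0,0,0]

```text
t: 17.45
ee_pos: [0.5379, 0.0052, 0.0443]
tcp_rot: [[-0.001, 0.983, -0.184], [-0.001, -0.184, -0.983], [-1.0, -0.0, 0.001]]
ft_force: [-0.6, -5.2, 1.6]
grip_width: 0.2
```

```bash
python3 f.py
```

```text
t 17.45 drag 5.26 lat -0.34 fz 1.6 tip x~ -0.0217 y -0.0007 z 0.0443 tq [-0.999  0.071  0.002]
```

Emit:
step_arm:
  commands:
    - [0,0,-0.001,0,0,0]
    - [0,0,-0.0015,0,0,0]
    - [0,0,-0.0015,0,0,0]
    - [0,0,-0.0015,0,0,0]

```text
t: 17.85
ee_pos: [0.538, 0.0059, 0.0443]
tcp_rot: [[-0.001, 0.983, -0.184], [-0.002, -0.184, -0.983], [-1.0, -0.001, 0.002]]
ft_force: [-0.7, -6.5, 1.6]
grip_width: 0.202
```

```bash
python3 f.py
```

```text
t 17.85 drag 6.57 lat -0.43 fz 1.59 tip x~ -0.0211 y -0.0006 z 0.0443 tq [-1.262  0.168 -0.033]
```

Emit:
step_arm:
  commands:
    - [0,0,0,0,0,0]
    - [0,0,0,0,0,0]
    - [0,0,0,0,0,0]

```text
t: 18.15
ee_pos: [0.5379, 0.0059, 0.0443]
tcp_rot: [[-0.001, 0.983, -0.184], [-0.002, -0.184, -0.983], [-1.0, -0.001, 0.002]]
ft_force: [-1.1, -6.6, 2.0]
grip_width: 0.198
```

```bash
python3 f.py; python3 look.py top b7 155 130 110 100 6
python3 - <<'E'
from h import *
p=np.load("side0.npz");q=np.load("b6.npz");
from cell import grab_frame
a,d=grab_frame("side");np.savez("b8.npz",p=a,d=d);cv2.imwrite("pics/b8.png",cv2.resize(a[:,:,::-1],(800,600)))
E
python3 f.py
```

```text
t 18.15 drag 6.73 lat 0.0 fz 2.01 tip x~ -0.0211 y -0.0006 z 0.0443 tq [-1.239  0.119  0.011]
t 18.25 drag 6.08 lat -0.32 fz 2.64 tip x~ -0.0211 y -0.0006 z 0.0443 tq [-1.211  0.157 -0.011]
```

View pics/b7.png

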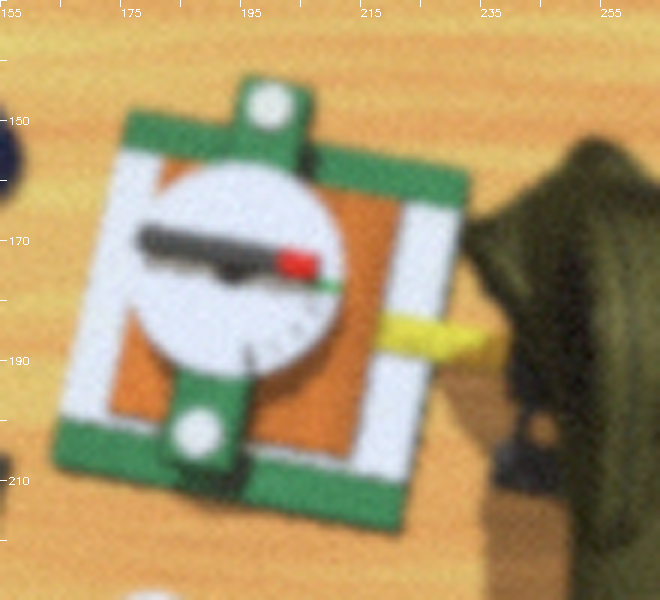

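View pics/b8.png

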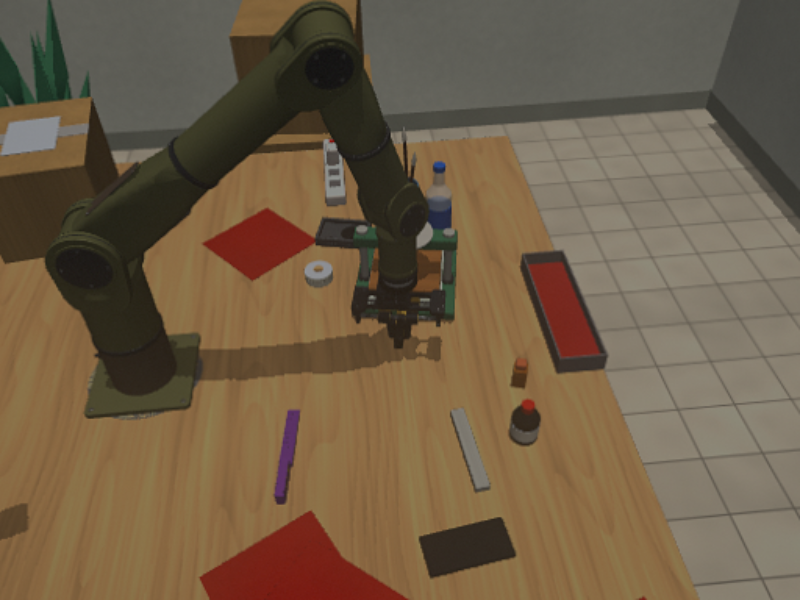

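Drag is steady at 6.1–6.7 N, just past the start of lift and well below the 10–16 N at 2 mm. The blade enters at top (217,185), in the middle of the platen's front edge. The bar's red end is still at the green mark, and the bystanders in view are where they were. Handing in.

```bash
python3 -c "
from cell import *
print(hand_in())"; python3 f.py
```

```text
the job is handed in; nothing more can be done
None
the job is handed in; nothing more can be done
```

The press is open with the handle released, and the gauge is held still under the platen at a snug drag, handed in at 18.3 s of the 51 s allowed.

- **Handle:** I turned it about 55° anticlockwise and let go. The top picture gives 1.21 rad against the 1.20 target, and the last picture still shows the red end at the green mark.
- **Gauge:** I took the brass one, not the purple one of the same shape, by its black grip. I felt for the board, which it touched at about 39 mm above the desk, and slid it in along the middle.
- **Depth and drag:** the tip is about 54 mm behind the platen's front edge. The drag held at 6.1–6.7 N, just past the 4–5 N where the platen starts to lift. That points to roughly 0.3–0.6 mm of lift, inferred from force only because the platen's rise was not visible in the pictures.
- **Alignment:** the gauge sat about 1° askew in the gripper, so I turned it 0.8° before sliding in. The later angle fits were spoiled by shadow, so I judged alignment from the unshadowed part of the blade; it enters within about 1–2 mm of the middle.
- **Pressing on the board:** the gauge rests with a slight extra downward force of a few newtons, which probably adds a little to the drag.
- **Other things:** the bystanders I could see in the last pictures had not moved. The brush pot was mostly hidden behind the arm.

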